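# Close and clamp the chip holder

## Task

Gently slide the chip carriage all the way in against the manifold block, then hook the steel bail of the draw latch into the keeper on the carriage, and swing the red latch lever over and down past centre until it lies fully home, so that the carriage is held clamped. Feel your way into the keeper with a light touch, do not force the carriage or the lever, and leave the other things on the bench where they are.

Things in the scene. Friction and masses are not known exactly. Their poses are not given: they have to be found in the camera images.
- holder: Black bench plate of the chip holder with red edge lines, 335 x 84 x 20 mm, fixed, level. Origin: on the bench below the lever pivot, mid-width. Its x runs from the latch to the sliding carriage, z up; plate spans x -105 to 230. Manifold block: x 13 to 37, top z 40. Steel cheeks beside the pivot: x -15 to 15, |y| 23 to 30, top z 62. Rubber lever rest at x -62 to -48, top z 46.
- carriage (a joint): How far the aluminium chip carriage stands out from the manifold: 0 m = in against it, 0.03 to 0.05 at the start; slides along the holder's x, about 17 N of friction holds it where it is left. Deck 114 x 70 mm, top z 34; a red upright push plate at its outer end. On the deck near the manifold stands the steel keeper (see hook_bar). The latch, when closed, holds it in.
- lever (a joint): Angle of the red latch lever: 0 rad = lying home on its rest, pointing to the holder's -x; grows as it is raised, 1.57 = upright, stop at 2.6. Starts at 1.45 to 1.65 and stays where it is left (0.03 N m). Centre is passed at about 0.2; hooked, it starts to pull on the keeper somewhere between 1.7 and 0.6 and needs up to about 6 N at its end.
- bail (a joint): Stretch of the spring in the bail: 0 m = slack, grows as the latch pulls on the keeper, 5 N per mm, 1.5 to 13 mm when clamped. It lengthens the bail (pin to bar) by as much.
- push_plate (a point): Middle of the top edge of the carriage's red push plate, on its outer face (the face away from the latch): 60 wide, 45 tall, 8 thick, top 67 mm above the bench. Push this face towards the latch; the black bench plate (top z 20) runs on beneath, so keep the tips above z 25.
- hook_bar (a point): Centre of the bail's round steel cross bar, 6 mm thick, 34 long across the holder. Carriage in, its seat in the keeper has the bar centre at holder x 52 to 64 (not tracked; touch it under 10 N), z 47 to 51. Keeper, 22 wide, x from the seat: post -10 to -3, top z 58; lip over the slot -3 to +1, z 54 to 58; slot floor z 44; rear wall +10 to +15, top z 72.
- knob (a point): Centre of the black grip disc on top of the bail, 22 mm across, 16 thick, its flat faces to the holder's sides: the bail's grip. It sits 50 mm from the bar, square to the bail's legs (straight up when these are level), on two steel risers that meet 30 mm from the bar. Pinch its flat faces, finger tips about 14 mm below its centre, and tilt the hand along with the bail; moving it takes 2 to 4 N.
- pivot (a point): Lever pivot, 50 mm above the bench, axis along y. The bail is pinned to the lever 18 mm from the pivot, 0.21 rad behind the lever's line: at lever angle q the pin is at x = 18 cos(3.35 - q), z = 50 + 18 sin(3.35 - q) mm in the holder frame. From the pin the slack bail reaches 68.1 mm to its bar; this joint is stiff (0.045 N m): it stays as left, and the slack bail turns with the lever.
- lever_end (a point): Middle of the free end of the red lever, 68 mm from the pivot. The lever is a bar 24 wide and 8 thick, its axis through the pivot. It can be pushed over and down with the closed fingers on its carriage-side face, which is its top when home (z 54).
- blue_tips: Pipette-tip box with a blue top, 124 x 86 x 60 mm, loose; origin under its centre. Leave alone.
- yellow_tips: Pipette-tip box with a yellow top, 124 x 86 x 60 mm, loose; origin under its centre. Leave alone.
- tube_rack: White rack of brown-capped tubes, 130 x 60 x 52 mm, loose; origin under its centre. Leave alone.
- amber_bottle: Small amber bottle, 36 mm wide, 65 tall, loose, upright; origin under its centre. Leave alone.
- clear_bottle: Clear plastic bottle, 60 mm wide, 120 tall, loose, upright; origin under its centre. Leave alone.
- pipette: Dark hand pipette with a yellow button lying on the bench, about 235 mm long, 26 high, loose; origin at its middle. Leave alone.

How it is judged:
By the outcome, as a careful person would: the job done as asked, in the order asked, and still so for the second after the job is handed in, with the robot touching nothing.
It also fails if it takes over 72 s, if anything falls off the work surface, if the arm or the gripper's body presses on something with over 40 N, if the wrist force passes 120 N, or if a joint passes its speed limit or range.

## Robot

A 7-joint arm with a two-finger parallel gripper is mounted at the origin on the work surface. World frame = base frame: x ahead of the robot, y to its left, z up, the work surface at z = 0. Lengths are in m, angles in rad, forces in N, time in s.
With the tool pointing down it reaches from about 0.4 to 0.85 m from the base axis. Payload 10.4 kg.
Tool frame: the origin (TCP) lies at the very end of the fingers, on their centre line; the grasp point (between the pads) lies 19 mm behind it; z points along the fingers, y is the line along which they close (so a half turn about z gives the same grasp; the last joint's range is limited). The gripper opens to 85 mm and grips with 20 to 120 N. Pads are 22 mm wide; open, the fingers measure 114 mm over their backs; the gripper's body (76 mm by 85 mm) begins 54 mm behind the grasp point. The pads swing forward as they close: fully open they stand 13 mm farther back than shut.
Start: joints at [-0.023, 0.332, -0.065, 1.46, 0.022, 1.35, -0.088], TCP at [0.625, 0, 0.199] pointing down, gripper open.
Joint ranges: [-2.6, 2.6], [-0.5, 2.12], [-1.47, 1.34], [0.16, 2.42], [-1.27, 4.41], [0.06, 2.06], [-2.6, 2.6]. Speed limits (rad/s): [2.22, 2.22, 2.79, 2.79, 3.14, 3.14, 3.14].

## Interface

Orientations are given as a unit quaternion [x, y, z, w].
In Python, from workcell import manip, vision, order gives the robot as it stands. The module is installed in compiled form; this text tells all that it offers.
- The arm moves only by the tool move_arm, never from a script. Its argument "motion" is a list of rows, each a list of 3 entries, a list of its own where there are three numbers: the shift along the tool's x, y, z scaled (see below), then the turn, a rotation vector about the tool's x, y, z scaled (see below), then the opening, from -1 (shut) to 1 (fully open). In form: [[[dx, dy, dz], [wx, wy, wz], hand], ...]. A call has 1 to 12 rows; each row shifts and turns the commanded pose from where the row before left it, along the tool's axes as they then stand; what a row does not reach is not made up. The controller multiplies each number of a shift by 0.75 m and each number of a turn by pi/4 rad. A row lasts 1/10 s, in which the tool goes at most 50 mm and 8.59 degrees, less where a joint would pass 70% of its speed; a pose out of reach is approached as far as the arm can. A call with a number of a shift or a turn outside -1 to 1 is refused whole. A call with a gripper value outside its range is refused whole. The fingers move at their own pace and stop on an object; "newtons" is the grip in N (left out, the last holds). Time passes only in rows, so rows that do not move let the fingers close. It gives the time, the measured TCP pose, the force, the opening and the grip force at its end, in the units of the state.
- manip.get_obs(): the state, without advancing time (a new reading comes with each control period).
- vision.camera(name): name is "scene" or "side" or "wrist"; returns a dict with "pixels" (480x640x3 uint8, red, green, blue), "fx", "fy", "cx", "cy" (pixels), "R" (3x3) and "t" (3): a world point X has camera coordinates R X + t. Camera axes: x right, y down, z forward; pixel columns grow to the right and rows downward; lengths in m; the calibration is good to about 2 mm. The wrist camera is an equidistant fisheye: a pixel r from the principal point sees the ray r / f radians off the axis. A picture is of the moment at which its call begins. There is no depth.
- order.hand_in(): hands the job in; it is judged then, once.
The state is a dict: "clock": time; "joint_pos": joint angles; "joint_velocities": joint speeds; "tau": joint torques, N m; "position": TCP position; "ee_rot": TCP orientation; "ft_force": force on the tool from outside, world axes, zero at the start; "torque": the same for the moment, N m; "grip_width": opening from 0.0 (shut) to 1.0 (fully open); "grasp_force": force on a finger pad.
Only numpy, scipy, OpenCV 4.12 (cv2) and the standard library are available. Lean on these libraries where they do the work, as an engineer would, in place of code of your own. Each camera call takes 0.05 s, during which the arm holds its last target. There are 200 camera calls.

## Working session

There is one attempt and no reset: what is moved stays moved. The work goes in short steps, Python scripts to look and compute and a tool call to move; the robot and the scene stay as the last step left them, time stands still between calls to the robot, and variables do not carry over. Pictures are saved under pics/ and viewed, at most 10 in all, crops included, and the job is handed in when it is done.

Besides the shell and the picture viewer there is one more tool, called after ">>>" by a JSON object that holds its "op" and its "data", one argument or row to a line. move_arm: Moves the arm, as the interface text tells. Its arguments: {"type":"object","properties":{"motion":{"type":"array"},"newtons":{"type":"number"}},"required":["motion"]}

```bash
mkdir -p pics; python3 - <<'E'
from workcell import manip, vision
import cv2, numpy as np, pickle
o=manip.get_obs(); print({k:np.round(v,3).tolist() for k,v in o.items()})
d={}
for n in ["scene","side","wrist"]:
    c=vision.camera(n); d[n]=c
    cv2.imwrite(f"pics/{n}0.png",c["pixels"][:,:,::-1])
    print(n,c["fx"],c["fy"],c["cx"],c["cy"],np.round(c["R"],3).tolist(),np.round(c["t"],3).tolist())
pickle.dump(d,open("cams0.pkl","wb"))
E
```

```text
{'clock': 0.0, 'joint_pos': [-0.023, 0.333, -0.065, 1.461, 0.022, 1.35, -0.089], 'joint_velocities': [0.0, 0.0, 0.001, 0.0, -0.0, 0.001, -0.002], 'tau': [0.0, -62.545, 0.05, -39.161, 0.016, 0.01, -0.0], 'position': [0.625, -0.0, 0.198], 'ee_rot': [0.707, 0.707, -0.001, -0.0], 'ft_force': [-0.244, -0.2, 0.253], 'torque': [-0.006, 0.004, -0.026], 'grasp_force': 0.0, 'grip_width': 0.999}
scene 608.6810547030224 608.6810547030224 316.62042852726614 239.70918034244775 [[-0.279, 0.96, -0.013], [0.649, 0.179, -0.739], [-0.708, -0.215, -0.673]] [0.154, -0.308, 1.378]
side 481.2397107826364 481.2397107826364 311.3414234668828 241.7943021378134 [[0.654, -0.756, -0.013], [-0.452, -0.377, -0.809], [0.607, 0.535, -0.588]] [-0.374, 0.313, 0.618]
wrist 371.64829954431775 371.64829954431775 318.3807927083521 234.5915374769794 [[1.0, 0.0, -0.002], [0.001, -0.961, 0.277], [-0.002, -0.277, -0.961]] [-0.625, -0.036, 0.378]
```

View pics/scene0.png

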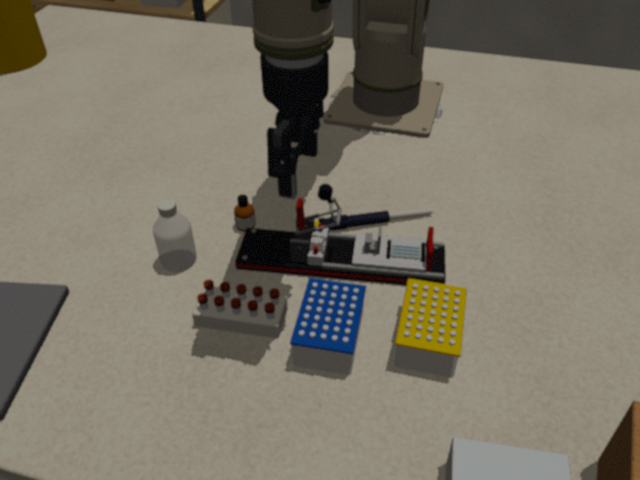

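View pics/side0.png

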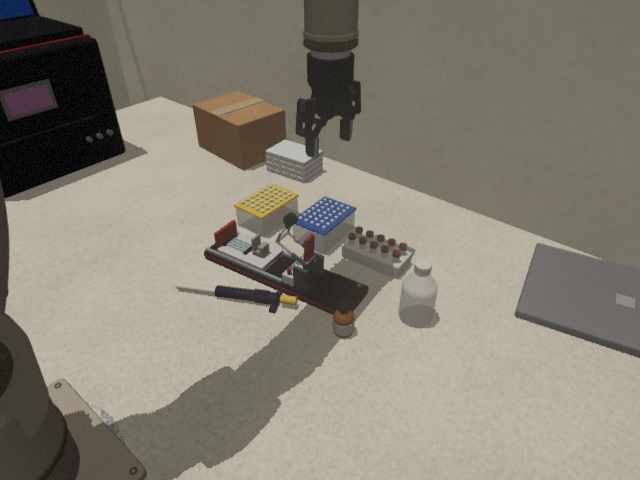

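View pics/wrist0.png

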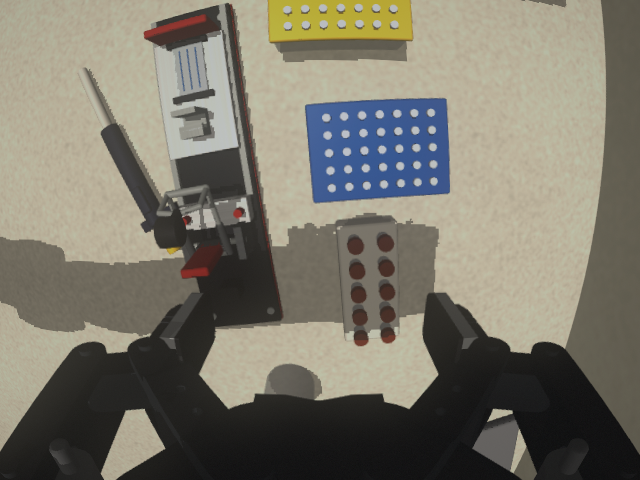

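Scene: plate runs (238,267)–(443,280), lever red at (300,213), knob (326,191), push plate (431,248). Side: push plate (225,234), knob (291,220), lever (309,247). Wrist: plate corners near (282,318), (231,4); knob (170,222), lever top (202,262), push plate (180,28).

```bash
cat > h.py <<'E'
import numpy as np, cv2
from workcell import manip, vision
def ray(c,name,uv):
    u,v=uv; x=(u-c["cx"])/c["fx"]; y=(v-c["cy"])/c["fy"]
    if name=="wrist":
        r=np.hypot(x,y); s=np.sinc(r/np.pi); d=np.array([x*s,y*s,np.cos(r)])
    else: d=np.array([x,y,1.]); d/=np.linalg.norm(d)
    R=np.array(c["R"]); t=np.array(c["t"]).ravel()
    return -R.T@t, R.T@d
def onz(c,name,uv,z):
    o,d=ray(c,name,uv); return o+d*(z-o[2])/d[2]
def tri(rs):
    A=sum(np.eye(3)-np.outer(d,d) for o,d in rs); b=sum((np.eye(3)-np.outer(d,d))@o for o,d in rs)
    p=np.linalg.solve(A,b); return p,[np.linalg.norm(np.cross(p-o,d))*1000 for o,d in rs]
def proj(c,name,X):
    p=np.array(c["R"])@X+np.array(c["t"]).ravel()
    if name=="wrist":
        th=np.arctan2(np.hypot(p[0],p[1]),p[2]); k=th/np.hypot(p[0],p[1]); return np.array([c["cx"]+c["fx"]*p[0]*k,c["cy"]+c["fy"]*p[1]*k])
    return np.array([c["cx"]+c["fx"]*p[0]/p[2],c["cy"]+c["fy"]*p[1]/p[2]])
E
python3 - <<'E'
from h import *; import pickle
d=pickle.load(open("cams0.pkl","rb"))
for uv in [(282,318),(231,4)]: print("w",onz(d["wrist"],"wrist",uv,.02).round(4))
for uv in [(238,267),(443,280),(445,243),(243,232)]: print("s",onz(d["scene"],"scene",uv,.02).round(4))
print("knob",tri([ray(d["scene"],"scene",(326,191)),ray(d["side"],"side",(291,220)),ray(d["wrist"],"wrist",(170,222))]))
for n in d:
    im=d[n]["pixels"]; hsv=cv2.cvtColor(im,cv2.COLOR_RGB2HSV)
    m=((hsv[...,0]<8)|(hsv[...,0]>172))&(hsv[...,1]>150)&(hsv[...,2]>60)
    k,l,st,ce=cv2.connectedComponentsWithStats(m.astype(np.uint8))
    for i in range(1,k):
        if st[i,4]>40: print(n,st[i],ce[i].round(1))
E
```

```text
w [ 0.586  -0.1246  0.02  ]
w [0.5413 0.1991 0.02  ]
s [ 0.5968 -0.1165  0.02  ]
s [0.5387 0.1999 0.02  ]
s [0.4533 0.192  0.02  ]
s [ 0.5163 -0.1395  0.02  ]
knob (array([0.52400749, 0.00876   , 0.13996309]), [np.float64(2.7014064213705895), np.float64(3.341100169949401), np.float64(3.431582921044113)])
scene [297 198   6  10  45] [299.3 202.8]
scene [428 227   6  26 113] [430.1 240.8]
side [  0  34  89  19 174] [42.8 43.2]
wrist [144  15  62  23 395] [174.8  25.3]
wrist [234 210   8   8  47] [237.2 213.1]
wrist [181 267  28  11 228] [194.6 272. ]
```

>>> {"op": "move_arm", "data": {
  "motion": [
    [[-0.029, -0.029, -0.017], [0, 0, -0.044], 1],
    [[-0.029, -0.029, -0.017], [0, 0, -0.044], 1],
    [[-0.029, -0.029, -0.017], [0, 0, -0.044], 1],
    [[-0.029, -0.029, -0.017], [0, 0, -0.044], 1],
    [[0, 0, 0], [0, 0, 0], 1],
    [[0, 0, 0], [0, 0, 0], 1]
  ]
}}

```text
clock: 0.75
position: [0.5427, -0.0916, 0.2502]
ee_rot: [0.657, 0.754, 0.0, 0.0]
ft_force: [0.1, 0.3, 0.5]
grip_width: 0.998
grasp_force: 0.0
```

```bash
python3 - <<'E'
from h import *; import pickle
o=manip.get_obs(); print(o["position"],o["ee_rot"],o["joint_pos"])
d={n:vision.camera(n) for n in ["scene","side","wrist"]}
pickle.dump(d,open("cams1.pkl","wb"))
im=d["wrist"]["pixels"][:400,120:520]
cv2.imwrite("pics/w1.png",cv2.resize(im,None,fx=1.5,fy=1.5,interpolation=cv2.INTER_CUBIC)[:,:,::-1])
a=cv2.resize(d["scene"]["pixels"][170:290,225:455],None,fx=3.2,fy=3.2,interpolation=cv2.INTER_CUBIC)
cv2.imwrite("pics/s1.png",a[:,:,::-1])
E
```

```text
[ 0.54265754 -0.09160148  0.25024172] [6.57151735e-01 7.53758216e-01 3.03183604e-04 2.40107098e-04] [ 0.11121207  0.14468246 -0.03009731  1.58262871  0.0041875   1.41360103
  0.21750533]
```

View pics/w1.png

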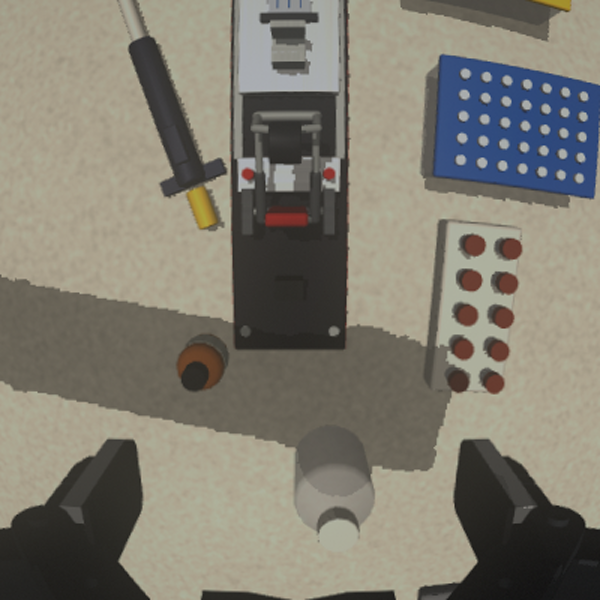

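View pics/s1.png

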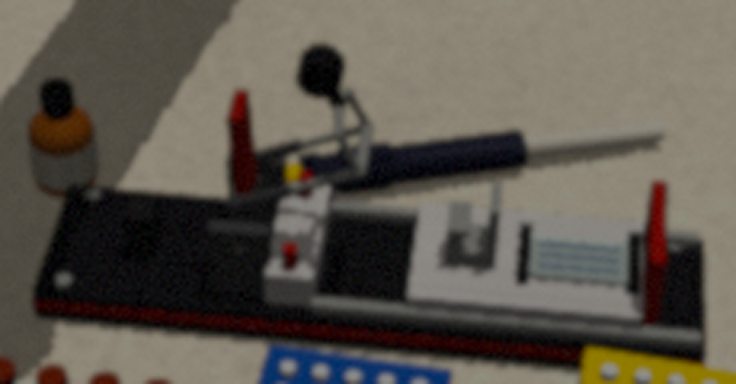

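Wrist: plate end corners at crop (235,349)/(345,349), bar near (286,118), lever end (287,218), keeper (290,50). Scene crop: knob (321,70), bar (366,150), push plate top (658,185), keeper (470,235).

```bash
python3 - <<'E'
from h import *; import pickle
d=pickle.load(open("cams1.pkl","rb")); w=d["wrist"]; s=d["scene"]; d0=pickle.load(open("cams0.pkl","rb"))
# plate edges in wrist1: dark columns per row near lower plate
g=cv2.cvtColor(w["pixels"],cv2.COLOR_RGB2GRAY).astype(float)
L=[];Rr=[]
for v in range(165,228,4):
    row=np.diff(g[v]); a=265+np.argmin(row[265:290]); b=335+np.argmax(row[335:365]); L.append(onz(w,"wrist",(a+1,v),.02)[:2]); Rr.append(onz(w,"wrist",(b+.5,v),.02)[:2])
E=[]
for u in range(285,345,4):
    col=np.diff(g[:,u]); a=222+np.argmax(col[222:245]); E.append(onz(w,"wrist",(u,a+.5),.02)[:2])
def line(P):
    P=np.array(P); return [*cv2.fitLine(P.astype(np.float32),cv2.DIST_HUBER,0,1e-4,1e-4).ravel()]
for n,P in(("L",L),("R",Rr),("E",E)):
    l=line(P); print(n,np.round(l,4), np.degrees(np.arctan2(l[1],l[0])).round(2))
l,r,e=line(L),line(Rr),line(E)
def X(a,b):
    M=np.array([[a[0],-b[0]],[a[1],-b[1]]]); t=np.linalg.solve(M,[b[2]-a[2],b[3]-a[3]]); return np.array([a[2]+a[0]*t[0],a[3]+a[1]*t[0]])
c1,c2=X(l,e),X(r,e); print("corners",c1,c2,np.linalg.norm(c1-c2))
# scene corners (far end of -y side) check
for uv in [(36/3.2+225,300/3.2+170),(702/3.2+225,345/3.2+170),(705/3.2+225,240/3.2+170),(72/3.2+225,188/3.2+170)]: print("sc",onz(s,"scene",uv,.02))
for uv in [(231,4)]: print(onz(d0["wrist"],"wrist",uv,.02))
E
```

```text
L [ 0.1369 -0.9906  0.4966 -0.0971] -82.13
R [ 0.1273 -0.9919  0.5784 -0.0803] -82.68
E [ 0.9902  0.1394  0.5439 -0.1337] 8.01
corners [ 0.5024891  -0.13956305] [ 0.5845507 -0.1280132] 0.0828704
sc [ 0.59067418 -0.12196609  0.02      ]
sc [0.53338336 0.2013387  0.02      ]
sc [0.45804373 0.19307644 0.02      ]
sc [ 0.50643433 -0.13512601  0.02      ]
[0.54126613 0.19911893 0.02      ]
```

```bash
cat >> h.py <<'E'
yaw=np.radians(7.8); O=np.array([0.5292,-0.0298,0]); 
ex=np.array([-np.sin(yaw),np.cos(yaw),0]); ey=np.array([-np.cos(yaw),-np.sin(yaw),0])
def H(p): q=np.asarray(p)-O; return np.array([q@ex,q@ey,q[2]])*1000
def W(h): return O+(h[0]*ex+h[1]*ey+np.array([0,0,h[2]]))/1000
def ony(c,n,uv,y=0):
    o,d=ray(c,n,uv); return o+d*((O-o)@ey+y/1000)/(d@ey)
E
python3 - <<'E'
from h import *; import pickle
d=pickle.load(open("cams1.pkl","rb")); w=d["wrist"]; s=d["scene"]; d0=pickle.load(open("cams0.pkl","rb"))
S=lambda a,b:(a/3.2+225,b/3.2+170); Wc=lambda a,b:(a/1.5+120,b/1.5)
for n,uv in dict(knob=S(321,70),barmid=S(366,148),levtip=S(240,95),pushtop=S(660,185),keeperfar=S(497,185),).items(): print(n,H(ony(s,"scene",uv)).round(1))
print("bar ends scene y-17", H(ony(s,"scene",S(366,172),-17)).round(1), "y+17",H(ony(s,"scene",S(366,125),17)).round(1))
print("push w0",[H(onz(d0["wrist"],"wrist",uv,.067)).round(1) for uv in [(146,28),(205,15)]])
print("bar w1 z60..110",[H(onz(w,"wrist",Wc(286,118),z)).round(1) for z in(.07,.08,.09,.1,.11)])
print("lever end w1 z118",H(onz(w,"wrist",Wc(287,213),.118)).round(1))
print("keeper w1 rear wall top z72",H(onz(w,"wrist",Wc(289,16),.072)).round(1),"post top z58",H(onz(w,"wrist",Wc(289,60),.058)).round(1))
print("deck front edge z34",H(onz(w,"wrist",Wc(289,92),.034)).round(1), "manifold top near edge z40",H(onz(w,"wrist",Wc(287,192),.04)).round(1))
print("knob tri",H(tri([ray(d0["scene"],"scene",(325.3,191.9)),ray(d0["side"],"side",(291,220)),ray(d0["wrist"],"wrist",(170,222))])[0]).round(1))
E
```

```text
knob [ 37.7   0.  141.5]
barmid [59.4 -0.  96.3]
levtip [ -1.3   0.  122.6]
pushtop [200.2  -0.   88.9]
keeperfar [123.3  -0.   80. ]
bar ends scene y-17 [ 61.4 -17.   95.9] y+17 [57.4 17.  96.6]
push w0 [array([205.4,  26.9,  67. ]), array([201.9, -28.5,  67. ])]
bar w1 z60..110 [array([58.1,  1.6, 70. ]), array([56.7,  1.4, 80. ]), array([55.3,  1.1, 90. ]), array([ 53.8,   0.9, 100. ]), array([ 52.4,   0.7, 110. ])]
lever end w1 z118 [-1.00e+00 -1.00e-01  1.18e+02]
keeper w1 rear wall top z72 [125.8  -0.   72. ] post top z58 [99.2  0.1 58. ]
deck front edge z34 [81.8  0.4 34. ] manifold top near edge z40 [11.1  1.4 40. ]
knob tri [ 38.6  -0.4 139.4]
```

```bash
cat >> h.py <<'E'
from scipy.spatial.transform import Rotation as Rn
def delta(target,Rt=None):
    "units in tool axes (one total) from current measured pose to holder-frame target mm; pitch: tool tilt"
    o=manip.get_obs(); R=Rn.from_quat(o["ee_rot"]).as_matrix()
    return (R.T@(W(target)-np.array(o["position"]))/0.75).round(4), H(o["position"]).round(1)
E
python3 - <<'E'
from h import *
print(delta([232,0,150])); o=manip.get_obs(); R=Rn.from_quat(o["ee_rot"]).as_matrix(); print(np.degrees(np.arctan2(R[1,0],R[0,0])))
E
```

```text
(array([ 0.3915, -0.0057,  0.1326]), array([-61.6,  -5.4, 249.3]))
98.00048194093834
```

>>> {"op": "move_arm", "data": {
  "motion": [
    [[0.049, -0.0007, 0], [0, 0, 0], -1],
    [[0.049, -0.0007, 0], [0, 0, 0], -1],
    [[0.049, -0.0007, 0], [0, 0, 0], -1],
    [[0.049, -0.0007, 0], [0, 0, 0], -1],
    [[0.049, -0.0007, 0], [0, 0, 0], -1],
    [[0.049, -0.0007, 0], [0, 0, 0], -1],
    [[0.049, -0.0007, 0], [0, 0, 0], -1],
    [[0.049, -0.0007, 0], [0, 0, 0], -1],
    [[0, 0, 0.044], [0, 0, 0], -1],
    [[0, 0, 0.044], [0, 0, 0], -1],
    [[0, 0, 0.044], [0, 0, 0], -1],
    [[0, 0, 0], [0, 0, 0], -1]
  ]
}}

```text
clock: 2.1
position: [0.4951, 0.199, 0.1463]
ee_rot: [0.656, 0.755, -0.004, -0.002]
ft_force: [-0.1, 0.2, 0.1]
grip_width: 0.001
grasp_force: 0.0
```

```bash
python3 - <<'E'
from h import *
print(delta([222,0,50]))
w=vision.camera("wrist"); import pickle; pickle.dump(w,open("w2.pkl","wb"))
cv2.imwrite("pics/w2.png",w["pixels"][:,:,::-1])
E
```

```text
(array([-0.0123,  0.0047,  0.1284]), array([231.3,   2.8, 146.3]))
```

View pics/w2.png

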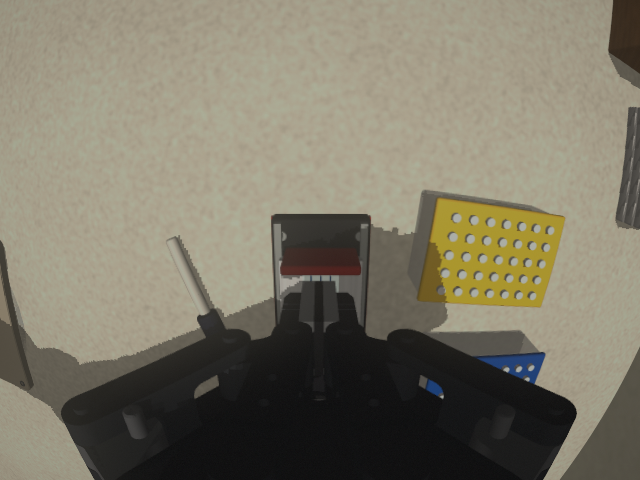

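The view shows the push plate (outer face 248–262, top face 262–274, columns 281–360) and plate end row 215; the closed tips at (318,283) are outside of it.

```bash
python3 - <<'E'
from h import *; import pickle
w=pickle.load(open("w2.pkl","rb"))
for uv,z in [((281,263),.067),((360,262),.067),((281,274),.067),((360,274),.067),((273,215),.02),((370,215),.02),((320,249),.022)]: print(uv,z,H(onz(w,"wrist",uv,z)).round(1))
print(proj(w,"wrist",np.array(manip.get_obs()["position"])))
E
```

```text
(281, 263) 0.067 [206.8  29.7  67. ]
(360, 262) 0.067 [208.  -27.8  67. ]
(281, 274) 0.067 [198.1  30.   67. ]
(360, 274) 0.067 [198.6 -28.2  67. ]
(273, 215) 0.02 [231.7  40.8  20. ]
(370, 215) 0.02 [232.2 -40.   20. ]
(320, 249) 0.022 [202.9   1.5  22. ]
[319.65756964 274.80002973]
```

>>> {"op": "move_arm", "data": {
  "motion": [
    [[0, 0.0015, 0.043], [0, 0, 0], -1],
    [[0, 0.0015, 0.043], [0, 0, 0], -1],
    [[0, 0.0015, 0.043], [0, 0, 0], -1],
    [[-0.006, 0, 0], [0, 0, 0], -1],
    [[-0.006, 0, 0], [0, 0, 0], -1],
    [[-0.005, 0, 0], [0, 0, 0], -1],
    [[-0.005, 0, 0], [0, 0, 0], -1],
    [[-0.005, 0, 0], [0, 0, 0], -1],
    [[0, 0, 0], [0, 0, 0], -1]
  ]
}}

```text
clock: 3.05
position: [0.5047, 0.1791, 0.055]
ee_rot: [0.657, 0.754, 0.0, 0.0]
ft_force: [-0.1, 0.2, 0.2]
grip_width: -0.004
grasp_force: 0.0
```

```bash
python3 - <<'E'
from h import *
print(delta([172,0,50])); print(manip.get_obs()["ft_force"])
E
```

```text
(array([-0.051 , -0.0055,  0.0067]), array([210.3,  -4.1,  55. ]))
[-0.10958111  0.20467844  0.23792352]
```

>>> {"op": "move_arm", "data": {
  "motion": [
    [[-0.005, -0.003, 0.003], [0, 0, 0], -1],
    [[-0.005, -0.002, 0.003], [0, 0, 0], -1],
    [[-0.005, 0, 0], [0, 0, 0], -1],
    [[-0.005, 0, 0], [0, 0, 0], -1],
    [[-0.005, 0, 0], [0, 0, 0], -1],
    [[0, 0, 0], [0, 0, 0], -1]
  ]
}}

```text
clock: 3.65
position: [0.5033, 0.1599, 0.0498]
ee_rot: [0.657, 0.754, -0.0, 0.0]
ft_force: [-0.2, -0.3, -0.2]
grip_width: -0.002
grasp_force: 0.0
```

```bash
python3 - <<'E'
from h import *
print(delta([172,0,50])); print(manip.get_obs()["ft_force"]@ex)
E
```

```text
(array([-0.026 , -0.0001, -0.0002]), array([ 1.915e+02, -1.000e-01,  4.980e+01]))
-0.25657095580104416
```

```bash
python3 - <<'E'
from h import *; import pickle
d={n:vision.camera(n) for n in ["scene","side","wrist"]}; pickle.dump(d,open("cams3.pkl","wb"))
im=np.hstack([cv2.resize(d["scene"]["pixels"][150:290,225:455],(575,350),interpolation=cv2.INTER_CUBIC)[:,:], cv2.resize(d["wrist"]["pixels"][180:320,270:370],(225,350))])
cv2.imwrite("pics/c3.png",im[:,:,::-1])
print(manip.get_obs()["ft_force"]@ex)
E
```

```text
-0.23324882724184323
```

View pics/c3.png

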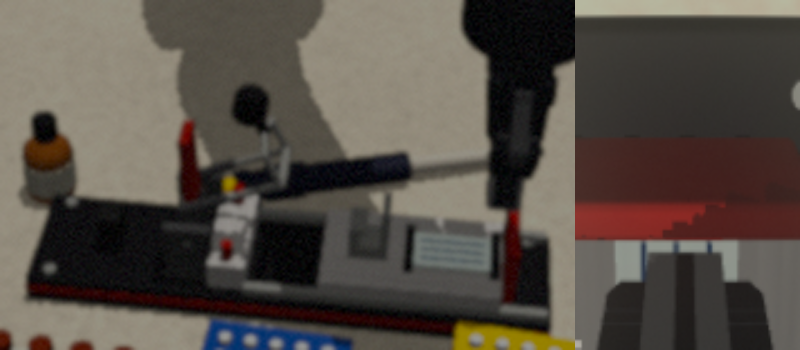

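```bash
python3 - <<'E'
from h import *; import pickle
d=pickle.load(open("cams3.pkl","rb")); w=d["wrist"]; print("cam",H(-np.array(w["R"]).T@np.array(w["t"]).ravel()).round(1), "axis",(np.array(w["R"])[2]@ex,np.array(w["R"])[2]@ey,np.array(w["R"])[2][2]))
f=lambda u,v:(270+u/2.25,180+v/2.5)
for uv,z in [((690,240),.067),((690,203),.067),((690,136),.022),((690,17),.02)]: print(H(onz(w,"wrist",f(*uv),z)).round(1))
p=np.array(manip.get_obs()["position"]); print(proj(w,"wrist",p),proj(w,"wrist",p+[0,0,.02]))
print(H(ony(d["scene"],"scene",(225+515/2.5,150+211/2.5),30)).round(1),H(ony(d["scene"],"scene",(225+512/2.5,150+300/2.5),-30)).round(1))
print(proj(d["scene"],"scene",p), (225+505/2.5,150+205/2.5))
E
```

```text
cam [262.3  -0.8 223.5] axis (np.float64(-0.27652991862724113), np.float64(-0.00034211718082592657), np.float64(-0.9610052481957889))
[ 193.9 -142.8   67. ]
[ 202.7 -140.4   67. ]
[ 204.9 -175.6   22. ]
[ 236.9 -170.9   20. ]
[316.59371647 272.80057392] [316.38312471 289.25555666]
[204.   30.   49.3] [205.1 -30.   28.5]
[423.32750849 246.14412051] (427.0, 232.0)
```

```bash
python3 - <<'E'
from h import *; import pickle
d=pickle.load(open("cams3.pkl","rb"))
for n in d: print(n,H(-np.array(d[n]["R"]).T@np.array(d[n]["t"]).ravel()).round(0))
o=manip.get_obs(); print(o["position"],o["joint_pos"],o["ft_force"],o["grip_width"])
s=d["scene"]
for x in (195,203):
  for h in [(x,30,67),(x,-30,67),(x,-30,22),(x,30,22)]: print(h,((proj(s,"scene",W(h))-[225,150])*2.5).round(0))
print("tcp in crop",((proj(s,"scene",np.array(o["position"]))-[225,150])*2.5).round(0))
w=d["wrist"]
for h in [(195,0,67),(203,0,67),(203,0,22),(191,0,50),(180,0,50),(203,0,50)]: print(h,proj(w,"wrist",W(h)).round(0))
E
```

```text
scene [ 137. -714.  701.]
side [-391.  577.  612.]
wrist [262.  -1. 224.]
[0.50307717 0.16078315 0.04982743] [-0.17228786  0.27317575 -0.252919    1.87470743  0.08006177  1.00323132
 -0.32096949] [ 0.25435113 -0.20058526  0.43331311] 0.0003444463081145929
(195, 30, 67) [504. 189.]
(195, -30, 67) [502. 253.]
(195, -30, 22) [495. 306.]
(195, 30, 22) [496. 241.]
(203, 30, 67) [517. 190.]
(203, -30, 67) [516. 255.]
(203, -30, 22) [507. 307.]
(203, 30, 22) [509. 242.]
tcp in crop [496. 240.]
(195, 0, 67) [316. 281.]
(203, 0, 67) [316. 265.]
(203, 0, 22) [317. 237.]
(191, 0, 50) [317. 275.]
(180, 0, 50) [317. 295.]
(203, 0, 50) [317. 253.]
```

```bash
python3 - <<'E'
import pickle,cv2,numpy as np
d=pickle.load(open("cams3.pkl","rb"))
a=cv2.resize(d["scene"]["pixels"][190:280,380:460],None,fx=5,fy=5,interpolation=cv2.INTER_CUBIC)
b=cv2.resize(d["side"]["pixels"][180:290,170:250],None,fx=4.09,fy=4.09,interpolation=cv2.INTER_CUBIC)[:450]
cv2.imwrite("pics/c4.png",np.clip(np.hstack([a,b]).astype(float)*1.7,0,255)[:,:,::-1])
E
```

```text
[ WARN:0@0.087] global loadsave.cpp:1063 imwrite_ Unsupported depth image for selected encoder is fallbacked to CV_8U.
```

View pics/c4.png

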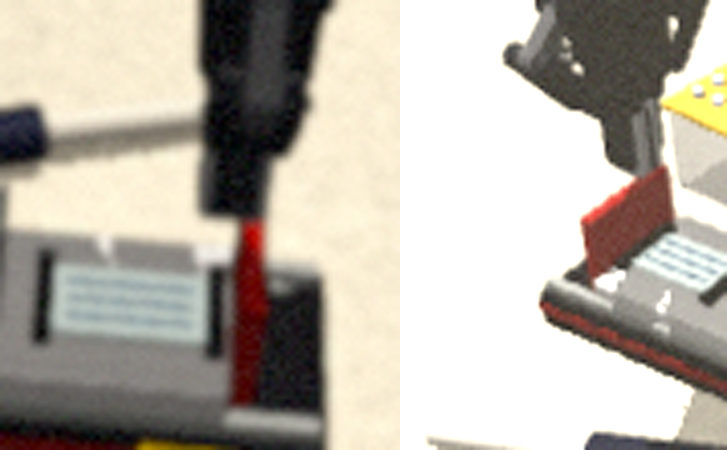

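```bash
python3 - <<'E'
from h import *; import pickle
d=pickle.load(open("cams3.pkl","rb")); s=d["scene"]
for u,v in [(203,215),(265,215),(235,215),(250,222),(235,405)]: print(H(ony(s,"scene",(380+u/5,190+v/5),0)).round(1))
print(H(ony(s,"scene",(380+252/5,190+220/5),30)).round(1),H(ony(s,"scene",(380+250/5,190+300/5),-30)).round(1),H(ony(s,"scene",(380+240/5,190+405/5),-30)).round(1))
# triangulate tip: side (170+635/4.09,180+172/4.09), scene (427,233)
print(H(tri([ray(s,"scene",(427,233)),ray(d["side"],"side",(170+632/4.09,180+172/4.09))])[0]), tri([ray(s,"scene",(427,233)),ray(d["side"],"side",(170+632/4.09,180+172/4.09))])[1])
E
```

```text
[185.4   0.   76.6]
[204.   -0.   78.8]
[195.    0.   77.7]
[199.9   0.   75.4]
[203.9  -0.   -3.9]
[203.  30.  50.] [200.7 -30.   70.6] [202.6 -30.   26. ]
[112.01623814 -90.34296315 104.51211002] [np.float64(87.02622845700354), np.float64(87.02622845700348)]
```

```bash
python3 - <<'E'
from h import *; import pickle
d=pickle.load(open("cams3.pkl","rb")); s=d["scene"]
p=tri([ray(s,"scene",(427,233)),ray(d["side"],"side",(170+232/4.09,180+172/4.09))]); print(H(p[0]),p[1])
print(proj(d["side"],"side",np.array(manip.get_obs()["position"])), "seen",(170+232/4.09,180+172/4.09), "plate top corners side",[proj(d["side"],"side",W(h)).round(0) for h in [(203,30,67),(203,-30,67)]])
print("w tip rows",[ (z,proj(d["wrist"],"wrist",W((191.5+dx,0,z))).round(0)[1]) for z in (50,60,77) for dx in (-11,11)])
E
```

```text
[195.28313237  -0.43278969  78.39874538] [np.float64(0.36218540550179384), np.float64(0.36218540550173256)]
[229.45879713 234.34377227] seen (226.7237163814181, 222.05378973105135) plate top corners side [array([214., 233.]), array([234., 219.])]
w tip rows [(50, np.float64(294.0)), (50, np.float64(254.0)), (60, np.float64(303.0)), (60, np.float64(261.0)), (77, np.float64(320.0)), (77, np.float64(275.0))]
```

```bash
python3 - <<'E'
from h import *; import pickle
d=pickle.load(open("cams0.pkl","rb"))
p=tri([ray(d["scene"],"scene",(287,194)),ray(d["side"],"side",(346,138))]); print(p)
p=tri([ray(d["scene"],"scene",(310,156)),ray(d["side"],"side",(312,153))]); print(p)
w=d["wrist"]
for z in (.19,.2,.21,.22,.23): print(z,[proj(w,"wrist",np.array([.625+dx,dy,z])).round(0).tolist() for dx in(-.0425,.0425) for dy in (-.011,.011)])
print("w2 obs: z")
E
```

```text
(array([6.71737982e-01, 5.93061233e-05, 2.46943026e-01]), [np.float64(0.9923560914283018), np.float64(0.992356091428303)])
(array([0.58535852, 0.00517387, 0.24674099]), [np.float64(1.0360491990928147), np.float64(1.0360491990929175)])
0.19 [[239.0, 286.0], [236.0, 247.0], [396.0, 286.0], [399.0, 247.0]]
0.2 [[235.0, 293.0], [232.0, 253.0], [400.0, 294.0], [403.0, 254.0]]
0.21 [[231.0, 302.0], [227.0, 260.0], [403.0, 302.0], [407.0, 260.0]]
0.22 [[227.0, 311.0], [222.0, 268.0], [408.0, 312.0], [412.0, 268.0]]
0.23 [[222.0, 322.0], [217.0, 276.0], [413.0, 322.0], [418.0, 276.0]]
w2 obs: z
```

The closed tips really hang at about z 78 mm (two views agree to 0.4 mm), about 28 mm above the reported TCP: they hover over the push plate. I'll check that by a light touch on the bench plate beyond the carriage.

>>> {"op": "move_arm", "data": {
  "motion": [
    [[0.025, 0, 0], [0, 0, 0], -1],
    [[0.021, 0, 0], [0, 0, 0], -1],
    [[0, 0, 0], [0, 0, 0], -1],
    [[0, 0, 0.02], [0, 0, 0], -1],
    [[0, 0, 0.02], [0, 0, 0], -1],
    [[0, 0, 0], [0, 0, 0], -1],
    [[0, 0, 0.005], [0, 0, 0], -1],
    [[0, 0, 0.005], [0, 0, 0], -1],
    [[0, 0, 0], [0, 0, 0], -1]
  ]
}}

```text
clock: 4.7
position: [0.4983, 0.1946, 0.0121]
ee_rot: [0.657, 0.754, -0.0, -0.0]
ft_force: [0.3, -0.0, -0.1]
grip_width: 0.001
grasp_force: 0.0
```

```bash
python3 - <<'E'
from h import *; import pickle
d={n:vision.camera(n) for n in ["scene","side","wrist"]}; pickle.dump(d,open("cams5.pkl","wb"))
print(delta([225,0,-8])); print(manip.get_obs()["ft_force"])
a=cv2.resize(d["scene"]["pixels"][190:280,380:460],None,fx=5,fy=5,interpolation=cv2.INTER_CUBIC)
b=cv2.resize(d["side"]["pixels"][180:290,170:250],None,fx=4.09,fy=4.09,interpolation=cv2.INTER_CUBIC)[:450]
cv2.imwrite("pics/c5.png",np.clip(np.hstack([a,b]).astype(float)*1.7,0,255).astype(np.uint8)[:,:,::-1])
E
```

```text
(array([-0.0024, -0.0001,  0.0274]), array([ 2.268e+02, -1.000e-01,  1.260e+01]))
[-0.46893969 -0.57675647  0.5336894 ]
```

View pics/c5.png

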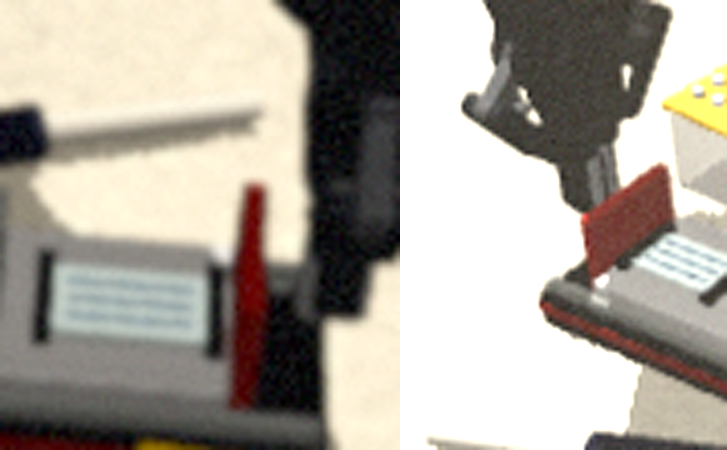

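The tips are now outside the push plate, bottom at crop (333,318), well above the bench plate; the plate's far top corner is at (255,188).

```bash
python3 - <<'E'
from h import *; import pickle
d=pickle.load(open("cams5.pkl","rb")); s=d["scene"]
for u,v in [(303,316),(365,316),(333,317)]: print("tip",H(ony(s,"scene",(380+u/5,190+v/5),0)).round(1))
print("push far top",H(ony(s,"scene",(380+255/5,190+187/5),30)).round(1),"near bottom",H(ony(s,"scene",(380+240/5,190+405/5),-30)).round(1))
E
```

```text
tip [220.5  -0.   38.1]
tip [239.4  -0.   40.5]
tip [229.7  -0.   38.9]
push far top [202.4  30.   64. ] near bottom [202.6 -30.   26. ]
```

>>> {"op": "move_arm", "data": {
  "motion": [
    [[0, 0, 0.005], [0, 0, 0], -1],
    [[0, 0, 0.003], [0, 0, 0], -1],
    [[0, 0, 0], [0, 0, 0], -1]
  ]
}}

```text
clock: 5.15
position: [0.498, 0.1947, 0.0059]
ee_rot: [0.657, 0.754, -0.0, -0.0]
ft_force: [-0.1, -0.3, 0.5]
grip_width: -0.001
grasp_force: 0.0
```

>>> {"op": "move_arm", "data": {
  "motion": [
    [[0, 0, 0.004], [0, 0, 0], -1],
    [[0, 0, 0.004], [0, 0, 0], -1],
    [[0, 0, 0.002], [0, 0, 0], -1],
    [[0, 0, 0], [0, 0, 0], -1]
  ]
}}

```text
clock: 5.55
position: [0.4981, 0.1947, -0.0016]
ee_rot: [0.657, 0.754, -0.0, -0.0]
ft_force: [0.2, -0.1, -0.0]
grip_width: 0.002
grasp_force: 0.0
```

>>> {"op": "move_arm", "data": {
  "motion": [
    [[0, 0, 0.002], [0, 0, 0], -1],
    [[0, 0, 0.001], [0, 0, 0], -1]
  ]
}}

```text
clock: 5.75
position: [0.4983, 0.1948, -0.0036]
ee_rot: [0.657, 0.754, 0.0, 0.0]
ft_force: [1.0, 0.3, -0.4]
grip_width: 0.003
grasp_force: 0.0
```

>>> {"op": "move_arm", "data": {
  "motion": [
    [[0, 0, 0.0015], [0, 0, 0], -1],
    [[0, 0, 0], [0, 0, 0], -1]
  ]
}}

```text
clock: 5.95
position: [0.4982, 0.1948, -0.0047]
ee_rot: [0.657, 0.754, -0.0, -0.0]
ft_force: [-0.3, -0.2, -0.4]
grip_width: -0.0
grasp_force: 0.0
```

>>> {"op": "move_arm", "data": {
  "motion": [
    [[0, 0, 0.0015], [0, 0, 0], -1],
    [[0, 0, 0.0015], [0, 0, 0], -1]
  ]
}}

```text
clock: 6.15
position: [0.4983, 0.1948, -0.0069]
ee_rot: [0.657, 0.754, 0.0, 0.0]
ft_force: [-0.5, -0.3, -0.3]
grip_width: -0.001
grasp_force: 0.0
```

>>> {"op": "move_arm", "data": {
  "motion": [
    [[0, 0, 0.0015], [0, 0, 0], -1],
    [[0, 0, 0.0015], [0, 0, 0], -1]
  ]
}}

```text
clock: 6.35
position: [0.4983, 0.1948, -0.0092]
ee_rot: [0.657, 0.754, 0.0, 0.0]
ft_force: [0.0, -0.6, 0.3]
grip_width: 0.001
grasp_force: 0.0
```

>>> {"op": "move_arm", "data": {
  "motion": [
    [[0, 0, 0.0015], [0, 0, 0], -1]
  ]
}}

```text
clock: 6.45
position: [0.4983, 0.1948, -0.0104]
ee_rot: [0.657, 0.754, -0.0, -0.0]
ft_force: [-0.1, 0.2, 0.3]
grip_width: -0.001
grasp_force: 0.0
```

>>> {"op": "move_arm", "data": {
  "motion": [
    [[0, 0, 0.0015], [0, 0, 0], -1],
    [[0, 0, 0.0015], [0, 0, 0], -1]
  ]
}}

```text
clock: 6.65
position: [0.4984, 0.1949, -0.0123]
ee_rot: [0.657, 0.754, 0.0, 0.0]
ft_force: [-6.6, -2.7, 17.2]
grip_width: -0.002
grasp_force: 8.6
```

>>> {"op": "move_arm", "data": {
  "motion": [
    [[0, 0, 0.0015], [0, 0, 0], -1],
    [[0, 0, 0.0015], [0, 0, 0], -1]
  ]
}}

```text
clock: 6.85
position: [0.4986, 0.1948, -0.0125]
ee_rot: [0.657, 0.754, -0.0, 0.0]
ft_force: [-15.9, -6.0, 41.3]
grip_width: 0.003
grasp_force: 20.9
```

```bash
python3 - <<'E'
from h import *; import pickle
o=manip.get_obs(); print(o["position"],o["ft_force"],H(o["position"]))
s=vision.camera("scene"); pickle.dump(s,open("s6.pkl","wb"))
g=cv2.cvtColor(s["pixels"],cv2.COLOR_RGB2GRAY)[225:275,430:462]
print(g[::2,::2])
E
```

```text
[ 0.49856966  0.19484869 -0.01245239] [-15.86843992  -5.96892971  41.30292352] [ 2.26727223e+02 -1.41384413e-01 -1.24523884e+01]
[[135 138 144 144 106  26   7  12   6  12  16  25  30  30  19  16]
 [ 64  84 135 146 107  21   4  13   7   6  15  34  31  28  13  11]
 [ 28  51 131 145 109  29   7   7   6   8  22  35  38  34  16   6]
 [ 22  56 129 143 109  28   9  12   6   2  27  36  38  33   7   8]
 [ 21  57 130 145 106  22  12   5   4   7  30  39  38  27  12  12]
 [ 23  67 137 147 107  25   8   6   9  14  29  37  40  27   8  23]
 [ 19  68 139 148 110  25   5   9  12  18  30  38  37  26  12  35]
 [ 28  71 138 148 130  47   5  22  27  27  34  36  38  30  14  65]
 [ 20  57 116 126 126  56  11  19  27  26  34  37  39  35  31  86]
 [ 20  36  60  68  66  27  10  15  10  16  35  38  38  28  15  59]
 [ 23  24  44  46  40  18   4  13  16  22  35  37  38  25  13  36]
 [ 20  23  42  50  36  18  10   5  18  11  24  32  31  20  12  37]
 [ 29  17  17  17  16  12   9   8   5  16  16  21  18  11  12  79]
 [ 21  22  16   7  21  20  11   7  12  11  15  14   8  12  51 122]
 [ 14  14   9   5  32  28  10  13   5   2   1  17  22  40 111 144]
 [ 20  11  11   7  35  41  13  12   6   9  21  66 106 118 137 143]
 [ 22   9   8  16  40  40  11  14   9  11  26  94 141 143 143 142]
 [ 16  16   7  12  38  35   3   8   9  10  35 106 144 145 144 144]
 [ 18   7   1  16  41  30   3  12   8   6  40 118 144 145 144 143]
 [ 18   2   5  18  38  30  11  18   6  15  56 130 145 144 143 142]
 [ 17   8   2   3  18  27  19  31  80  84 109 141 145 144 143 144]
 [ 15  11   5   5   6  12   2  47 132 143 143 146 144 143 142 140]
 [ 12   2   4  11   8   3   5  47 133 147 145 145 141 142 143 143]
 [ 23  13  13   8   6  11   4  31 109 141 144 141 142 142 143 145]
 [ 53  52  49  51  45  42  37  34  77 116 144 144 145 145 146 146]]
```

>>> {"op": "move_arm", "data": {
  "motion": [
    [[0, 0, -0.015], [0, 0, 0], -1],
    [[0, 0, -0.012], [0, 0, 0], -1],
    [[-0.005, 0, 0], [0, 0, 0], -1],
    [[-0.005, 0, 0], [0, 0, 0], -1],
    [[-0.004, 0, 0], [0, 0, 0], -1],
    [[-0.004, 0, 0], [0, 0, 0], -1],
    [[-0.004, 0, 0], [0, 0, 0], -1],
    [[-0.004, 0, 0], [0, 0, 0], -1]
  ]
}}

```text
clock: 7.7
position: [0.5, 0.1803, 0.0052]
ee_rot: [0.655, 0.755, 0.002, -0.002]
ft_force: [0.2, 18.6, -4.5]
grip_width: -0.004
grasp_force: 8.6
```

```bash
python3 - <<'E'
from h import *
o=manip.get_obs(); print(H(o["position"]),o["ft_force"],o["ft_force"]@ex)
E
```

```text
[212.15413641   0.39511894   5.16896017] [ 0.17726061 18.58527396 -4.49519188] 18.389263018163405
```

>>> {"op": "move_arm", "data": {
  "motion": [
    [[-0.005, 0, 0], [0, 0, 0], -1],
    [[-0.005, 0, 0], [0, 0, 0], -1],
    [[-0.005, 0, 0], [0, 0, 0], -1],
    [[-0.005, 0, 0], [0, 0, 0], -1],
    [[-0.005, 0, 0], [0, 0, 0], -1],
    [[-0.005, 0, 0], [0, 0, 0], -1],
    [[-0.005, 0, 0], [0, 0, 0], -1],
    [[-0.005, 0, 0], [0, 0, 0], -1]
  ]
}}

```text
clock: 8.5
position: [0.5042, 0.1507, 0.0052]
ee_rot: [0.655, 0.756, 0.002, -0.002]
ft_force: [-1.8, 17.7, -3.9]
grip_width: 0.001
grasp_force: 8.6
```

```bash
python3 - <<'E'
from h import *
o=manip.get_obs(); print(H(o["position"]),o["ft_force"]@ex)
c=vision.camera("wrist"); 
import pickle; pickle.dump(c,open("w6.pkl","wb"))
E
```

```text
[182.24783387   0.29200468   5.16745361] 17.752396053301403
```

Moving smoothly at friction force. About 14 mm to go; slow towards the stop.

>>> {"op": "move_arm", "data": {
  "motion": [
    [[-0.004, 0, 0], [0, 0, 0], -1],
    [[-0.004, 0, 0], [0, 0, 0], -1],
    [[-0.003, 0, 0], [0, 0, 0], -1],
    [[-0.002, 0, 0], [0, 0, 0], -1]
  ]
}}

```text
clock: 8.95
position: [0.5056, 0.1409, 0.0051]
ee_rot: [0.655, 0.755, 0.002, -0.002]
ft_force: [-1.5, 17.3, -3.2]
grip_width: -0.004
grasp_force: 8.5
```

>>> {"op": "move_arm", "data": {
  "motion": [
    [[-0.002, 0, 0], [0, 0, 0], -1],
    [[-0.002, 0, 0], [0, 0, 0], -1]
  ]
}}

```text
clock: 9.15
position: [0.506, 0.1381, 0.0052]
ee_rot: [0.655, 0.756, 0.002, -0.002]
ft_force: [-1.1, 16.8, -3.0]
grip_width: -0.002
grasp_force: 8.5
```

>>> {"op": "move_arm", "data": {
  "motion": [
    [[-0.002, 0, 0], [0, 0, 0], -1],
    [[-0.001, 0, 0], [0, 0, 0], -1]
  ]
}}

```text
clock: 9.35
position: [0.5061, 0.1367, 0.0052]
ee_rot: [0.655, 0.756, 0.002, -0.002]
ft_force: [-2.0, 21.5, -4.8]
grip_width: 0.002
grasp_force: 10.8
```

>>> {"op": "move_arm", "data": {
  "motion": [
    [[-0.0015, 0, 0], [0, 0, 0], -1]
  ]
}}

```text
clock: 9.45
position: [0.5062, 0.1367, 0.0052]
ee_rot: [0.655, 0.756, 0.003, -0.003]
ft_force: [-2.7, 26.5, -4.6]
grip_width: 0.001
grasp_force: 13.1
```

```bash
python3 - <<'E'
from h import *
o=manip.get_obs(); print(H(o["position"]),o["ft_force"]@ex)
E
```

```text
[168.07489055   0.22382096   5.21334421] 26.588152477263094
```

>>> {"op": "move_arm", "data": {
  "motion": [
    [[0.014, 0, 0], [0, 0, 0], -1],
    [[0.014, 0, 0], [0, 0, 0], -1],
    [[0, 0, -0.05], [0, 0, 0], -1],
    [[0, 0, -0.06], [0, 0, 0], -1],
    [[0, 0, -0.06], [0, 0, 0], -1],
    [[0, 0, -0.06], [0, 0, 0], -1],
    [[-0.03, 0, -0.06], [0, 0, 0], -1],
    [[-0.05, 0, -0.04], [0, 0, 0], -1],
    [[-0.05, 0, 0], [0, 0, 0], -1],
    [[-0.035, 0, 0], [0, 0, 0], -1],
    [[0, 0, 0], [0, 0, 0], -1],
    [[0, 0, 0], [0, 0, 0], -1]
  ]
}}

```text
clock: 10.65
position: [0.5213, 0.0278, 0.2524]
ee_rot: [0.657, 0.754, -0.0, -0.0]
ft_force: [0.0, -0.1, -0.1]
grip_width: 0.003
grasp_force: 0.0
```

```bash
python3 - <<'E'
from h import *; import pickle
o=manip.get_obs(); print(H(o["position"]),o["ft_force"],o["ee_rot"])
d={n:vision.camera(n) for n in ["scene","side","wrist"]}; pickle.dump(d,open("cams7.pkl","wb"))
w=d["wrist"]
print([proj(w,"wrist",W(h)).round(0).tolist() for h in [(60,0,58),(75,0,72),(37,0,34),(150,0,34),(160,0,67)]])
print([proj(d["scene"],"scene",W(h)).round(0).tolist() for h in [(60,0,58),(75,0,72),(37,0,34),(150,0,34),(160,0,67)]])
E
```

```text
[ 5.81134769e+01 -3.10277289e-02  2.52431613e+02] [ 0.03658804 -0.10722862 -0.11005495] [ 6.57181687e-01  7.53732152e-01 -2.11730214e-04 -1.67538580e-04]
[[318.0, 200.0], [318.0, 187.0], [318.0, 217.0], [318.0, 111.0], [318.0, 99.0]]
[[339.0, 235.0], [349.0, 229.0], [325.0, 245.0], [395.0, 251.0], [403.0, 236.0]]
```

```bash
python3 - <<'E'
from h import *; import pickle
d=pickle.load(open("cams7.pkl","rb")); w=d["wrist"]
g=cv2.cvtColor(w["pixels"],cv2.COLOR_RGB2GRAY).astype(float)
for c0 in (308,318,328):
    print(c0,[(v,int(g[v,c0-3:c0+4].mean())) for v in range(160,262)])
for seat in (52,58,64):
    print(seat,{k:proj(w,"wrist",W((seat+x,0,z))).round(1)[1] for k,(x,z) in dict(wallrear=(15,72),wallfront=(10,72),wallrearbase=(15,34),lip=(1,58),postfronttop=(-10,58),floor=(5,44)).items()})
print({k:proj(w,"wrist",W(h)).round(1).tolist() for k,h in dict(bar=(58,0,96),knob=(38,0,141),deck=(37,0,34),levtip=(0,0,118)).items()})
E
```

```text
308 [(160, 149), (161, 149), (162, 161), (163, 164), (164, 164), (165, 132), (166, 86), (167, 69), (168, 69), (169, 69), (170, 69), (171, 96), (172, 191), (173, 191), (174, 191), (175, 191), (176, 191), (177, 191), (178, 191), (179, 191), (180, 176), (181, 136), (182, 105), (183, 100), (184, 100), (185, 92), (186, 130), (187, 149), (188, 153), (189, 153), (190, 153), (191, 154), (192, 157), (193, 155), (194, 157), (195, 156), (196, 144), (197, 125), (198, 146), (199, 153), (200, 153), (201, 156), (202, 158), (203, 154), (204, 154), (205, 154), (206, 123), (207, 114), (208, 100), (209, 110), (210, 128), (211, 145), (212, 150), (213, 126), (214, 112), (215, 98), (216, 119), (217, 113), (218, 90), (219, 102), (220, 119), (221, 121), (222, 120), (223, 125), (224, 152), (225, 154), (226, 151), (227, 140), (228, 124), (229, 118), (230, 127), (231, 133), (232, 125), (233, 105), (234, 108), (235, 85), (236, 68), (237, 63), (238, 63), (239, 60), (240, 54), (241, 48), (242, 48), (243, 47), (244, 46), (245, 45), (246, 45), (247, 44), (248, 45), (249, 44), (250, 44), (251, 44), (252, 45), (253, 
[... 2441 characters left out ...]
9, 45), (260, 45), (261, 45)]
52 {'wallrear': np.float64(195.6), 'wallfront': np.float64(200.7), 'wallrearbase': np.float64(189.4), 'lip': np.float64(206.8), 'postfronttop': np.float64(217.4), 'floor': np.float64(200.4)}
58 {'wallrear': np.float64(189.5), 'wallfront': np.float64(194.6), 'wallrearbase': np.float64(183.9), 'lip': np.float64(201.0), 'postfronttop': np.float64(211.7), 'floor': np.float64(194.7)}
64 {'wallrear': np.float64(183.4), 'wallfront': np.float64(188.5), 'wallrearbase': np.float64(178.3), 'lip': np.float64(195.2), 'postfronttop': np.float64(205.9), 'floor': np.float64(189.1)}
{'bar': [317.4, 210.0], 'knob': [317.1, 246.1], 'deck': [317.5, 216.8], 'levtip': [317.1, 278.6]}
```

```bash
cat >> h.py <<'E'
TIP=33.0
def solve(bx,bz,L=68.1):
    from scipy.optimize import brentq
    P=lambda q:np.array([18*np.cos(3.35-q),50+18*np.sin(3.35-q)])
    f=lambda q:np.hypot(*(np.array([bx,bz])-P(q)))-L
    qs=np.linspace(1.0,2.6,161); v=[f(q) for q in qs]
    for a,b,va,vb in zip(qs,qs[1:],v,v[1:]):
        if va*vb<=0 and va>=0: q=brentq(f,a,b); break
    p=P(q); return q,np.arctan2(bz-p[1],bx-p[0])
def plan(bx,bz,back=0,up=36.,xo=0.,phi=None):
    "tool shift+turn (units) from measured pose so that the tips stand `up`+`back` mm from the bar along the risers"
    q,ph=solve(bx,bz) if phi is None else (0,phi)
    u=np.array([-np.sin(ph),0,np.cos(ph)]); e=np.array([np.cos(ph),0,np.sin(ph)])
    t=np.array([bx,0,bz])+u*(up+back-TIP)-e*xo
    o=manip.get_obs(); R=Rn.from_quat(o["ee_rot"]).as_matrix()
    T=np.column_stack([ex*e[0]+np.array([0,0,1])*e[2], -ey, -(ex*u[0]+np.array([0,0,1])*u[2])])
    rv=Rn.from_matrix(R.T@T).as_rotvec()
    return dict(q=round(q,3),phi=round(float(np.degrees(ph)),1),shift=(R.T@(W(t)-np.array(o["position"]))/.75).round(4).tolist(),turn=(rv/(np.pi/4)).round(4).tolist(),at=H(o["position"]).round(1).tolist(),to=t.round(1).tolist(),F=np.round([o["ft_force"]@ex,o["ft_force"]@ey,o["ft_force"][2]],1).tolist(),grip=[round(float(o["grip_width"]),3),round(float(o["grasp_force"]),1)])
E
python3 - <<'E'
from h import *; import pickle
d=pickle.load(open("cams7.pkl","rb")); w=d["wrist"]; im=w["pixels"].astype(int)
r=im[:,:,0]-im[:,:,1]
print([(v,int(r[v,300:336].mean())) for v in range(85,125) if r[v,300:336].mean()>15])
print({x:proj(w,"wrist",W((x,0,67))).round(1)[1] for x in (150,155,160,165)}, {x:proj(w,"wrist",W((x,0,34))).round(1)[1] for x in (150,155,160,165)})
# lever red rows and dark knob contour in scene
s=d["scene"]; g=cv2.cvtColor(s["pixels"],cv2.COLOR_RGB2GRAY)[175:210,310:345]
k,l,st,ce=cv2.connectedComponentsWithStats((g<50).astype(np.uint8)); print([(st[i].tolist(),(ce[i]+[310,175]).round(1).tolist()) for i in range(1,k) if st[i,4]>30])
print(plan(58.4,95.5,60), solve(62,49), solve(67.5,49), solve(67.5,66))
E
```

```text
[(103, 57), (104, 84), (105, 92), (106, 92), (107, 90), (108, 88), (109, 76), (110, 57), (111, 24)]
{150: np.float64(109.5), 155: np.float64(104.4), 160: np.float64(99.2), 165: np.float64(94.1)} {150: np.float64(111.3), 155: np.float64(106.6), 160: np.float64(101.9), 165: np.float64(97.2)}
[([8, 10, 15, 18, 183], [325.2, 192.7])]
{'q': 1.571, 'phi': 24.2, 'shift': [-0.0362, -0.0003, 0.1327], 'turn': [-0.0015, 0.537, 0.0047], 'at': [59.7, -0.2, 252.5], 'to': [32.6, 0.0, 153.0], 'F': [0.4, 0.7, -0.6], 'grip': [0.0, 0.0]} (1.5838346800721321, np.float64(-0.27752181158151146)) (1.894438473582194, np.float64(-0.28092912295578865)) (1.7474822119570221, np.float64(-0.029239768361389678))
```

>>> {"op": "move_arm", "data": {
  "motion": [
    [[0, 0, 0], [0, 0.179, 0.0015], 0],
    [[0, 0, 0], [0, 0.179, 0.0015], 0],
    [[0, 0, 0], [0, 0.179, 0.0015], 0],
    [[0, 0, 0], [0, 0, 0], 0],
    [[0, 0, 0], [0, 0, 0], 0]
  ]
}}

```text
clock: 11.3
position: [0.5214, 0.0281, 0.2521]
ee_rot: [0.644, 0.736, 0.137, -0.158]
ft_force: [-0.2, 1.9, 0.1]
grip_width: 0.5
grasp_force: 0.0
```

```bash
python3 - <<'E'
from h import *; import pickle
print(plan(58.4,95.5,60))
E
```

```text
{'q': 1.571, 'phi': 24.2, 'shift': [-0.0855, 0.0002, 0.1065], 'turn': [-0.0015, 0.001, -0.0034], 'at': [58.4, -0.1, 252.1], 'to': [32.6, 0.0, 153.0], 'F': [1.9, -0.0, 0.1], 'grip': [0.5, 0.0]}
```

>>> {"op": "move_arm", "data": {
  "motion": [
    [[-0.0285, 0, 0.0355], [0, 0, -0.001], 0],
    [[-0.0285, 0, 0.0355], [0, 0, -0.001], 0],
    [[-0.0285, 0, 0.0355], [0, 0, -0.001], 0],
    [[0, 0, 0], [0, 0, 0], 0],
    [[0, 0, 0], [0, 0, 0], 0]
  ]
}}

```text
clock: 11.8
position: [0.5251, 0.0044, 0.1547]
ee_rot: [0.642, 0.738, 0.138, -0.158]
ft_force: [0.8, 1.0, 0.9]
grip_width: 0.497
grasp_force: 0.0
```

```bash
python3 - <<'E'
from h import *; import pickle
print(plan(58.4,95.5,60))
d={n:vision.camera(n) for n in ["scene","side","wrist"]}; pickle.dump(d,open("cams8.pkl","wb"))
a=cv2.resize(d["scene"]["pixels"][140:250,270:370],None,fx=4,fy=4,interpolation=cv2.INTER_CUBIC)
b=cv2.resize(d["wrist"]["pixels"][130:350,230:410],None,fx=2,fy=2,interpolation=cv2.INTER_CUBIC)
cv2.imwrite("pics/c8.png",np.clip(np.hstack([a,b]).astype(float)*1.6,0,255).astype(np.uint8)[:,:,::-1])
E
```

```text
{'q': 1.571, 'phi': 24.2, 'shift': [-0.0032, -0.0007, 0.0011], 'turn': [-0.0012, 0.0002, 0.0041], 'at': [34.4, -0.5, 154.7], 'to': [32.6, 0.0, 153.0], 'F': [0.8, -0.9, 0.9], 'grip': [0.497, 0.0]}
```

View pics/c8.png

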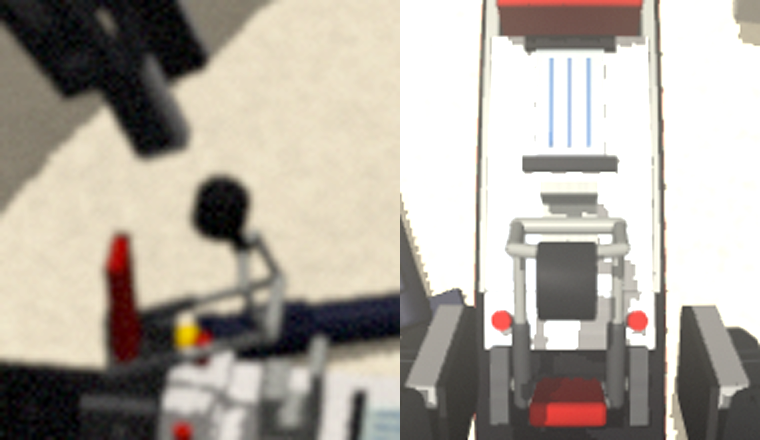

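The fingers stand above-left of the knob (scene crop tip (160,152), knob (220,208)), and from the wrist the knob sits midway between pads (crop 567, pads 462 and 690).

```bash
python3 - <<'E'
from h import *; import pickle
d=pickle.load(open("cams8.pkl","rb")); s=d["scene"]
for y in(-21,-26): print("tip",H(ony(s,"scene",(270+162/4,140+152/4),y)).round(1))
print("knob",H(ony(s,"scene",(270+220/4,140+208/4),0)).round(1),"bar near end",H(ony(s,"scene",(270+273/4,140+335/4),-17)).round(1))
print("expected tip", (np.array([34.4,154.7])-33*np.array([np.sin(.422),-np.cos(.422)])).round(1))
w=d["wrist"]; f=lambda u,v:(230+(u-400)/2,130+v/2)
print("bar wrist z95",H(onz(w,"wrist",f(567,223),.0955)).round(1), "wall", [H(onz(w,"wrist",f(567,v),z)).round(1).tolist() for v,z in ((193,.072),(205,.072))])
print("pads centre col",(462+690)/2,"knob col 567")
E
```

```text
tip [ 19.3 -21.  180.9]
tip [ 20.2 -26.  184.6]
knob [ 37.2   0.  141.2] bar near end [ 59.7 -17.   95.7]
expected tip [ 20.9 184.8]
bar wrist z95 [56.7  0.9 95.5] wall [[70.8, 1.3, 72.0], [66.3, 1.2, 72.0]]
pads centre col 576.0 knob col 567
```

>>> {"op": "move_arm", "data": {
  "motion": [
    [[-0.002, -0.001, 0.025], [0, 0, 0.002], 0],
    [[-0.001, -0.001, 0.025], [0, 0, 0.001], 0],
    [[0, 0, 0.02], [0, 0, 0], 0],
    [[0, 0, 0.011], [0, 0, 0], 0],
    [[0, 0, 0], [0, 0, 0], 0],
    [[0, 0, 0], [0, 0, 0], 0]
  ]
}}

```text
clock: 12.55
position: [0.521, 0.0249, 0.0983]
ee_rot: [0.643, 0.737, 0.138, -0.157]
ft_force: [0.2, -0.1, 0.4]
grip_width: 0.498
grasp_force: 0.0
```

```bash
python3 - <<'E'
from h import *; import pickle
print(plan(58.4,95.5,0))
E
```

```text
{'q': 1.571, 'phi': 24.2, 'shift': [0.0022, 0.0009, 0.0012], 'turn': [0.0015, 0.0008, -0.0011], 'at': [55.3, 0.7, 98.3], 'to': [57.2, 0.0, 98.2], 'F': [-0.2, -0.2, 0.4], 'grip': [0.498, 0.0]}
```

Well placed. Close on the knob.

>>> {"op": "move_arm", "data": {
  "motion": [
    [[0.001, 0, 0.001], [0, 0, 0], -1],
    [[0, 0, 0], [0, 0, 0], -1],
    [[0, 0, 0], [0, 0, 0], -1],
    [[0, 0, 0], [0, 0, 0], -1],
    [[0, 0, 0], [0, 0, 0], -1]
  ],
  "newtons": 40
}}

```text
clock: 13.05
position: [0.5204, 0.0261, 0.0974]
ee_rot: [0.643, 0.736, 0.138, -0.158]
ft_force: [-1.4, 0.2, 5.6]
grip_width: 0.175
grasp_force: 44.0
```

```bash
python3 - <<'E'
from h import *; import pickle
print(plan(58.4,95.5,0)); print(plan(62,80),"\n",plan(64.5,66))
E
```

```text
{'q': 1.571, 'phi': 24.2, 'shift': [0.0012, 0.0015, -0.0006], 'turn': [0.0006, 0.0, -0.0015], 'at': [56.5, 1.1, 97.4], 'to': [57.2, 0.0, 98.2], 'F': [0.4, 1.4, 5.6], 'grip': [0.175, 44.0]}
{'q': 1.503, 'phi': 10.7, 'shift': [-0.002, 0.0015, 0.0203], 'turn': [0.0004, -0.2987, -0.0015], 'at': [56.5, 1.1, 97.4], 'to': [61.4, 0.0, 82.9], 'F': [0.4, 1.4, 5.6], 'grip': [0.175, 44.0]} 
 {'q': 1.579, 'phi': -1.4, 'shift': [-0.0058, 0.0015, 0.039], 'turn': [0.0002, -0.5679, -0.0016], 'at': [56.5, 1.1, 97.4], 'to': [64.6, 0.0, 69.0], 'F': [0.4, 1.4, 5.6], 'grip': [0.175, 44.0]}
```

```bash
python3 - <<'E'
from h import *; import pickle
print(plan(60.5,80))
E
```

```text
{'q': 1.42, 'phi': 11.1, 'shift': [-0.0038, 0.0015, 0.0195], 'turn': [0.0004, -0.2899, -0.0015], 'at': [56.5, 1.1, 97.4], 'to': [59.9, 0.0, 82.9], 'F': [0.4, 1.4, 5.6], 'grip': [0.175, 44.0]}
```

>>> {"op": "move_arm", "data": {
  "motion": [
    [[0, 0, 0.005], [0, -0.072, 0], -1],
    [[-0.001, 0, 0.005], [0, -0.072, 0], -1],
    [[-0.001, 0, 0.005], [0, -0.072, 0], -1],
    [[-0.001, 0, 0.005], [0, -0.072, 0], -1],
    [[0, 0, 0], [0, 0, 0], -1]
  ]
}}

```text
clock: 13.55
position: [0.5196, 0.0302, 0.0821]
ee_rot: [0.653, 0.751, 0.064, -0.073]
ft_force: [0.8, -1.4, 3.1]
grip_width: 0.175
grasp_force: 43.8
```

```bash
python3 - <<'E'
from h import *; import pickle
print(plan(60.5,80)); print(plan(63.5,66))
E
```

```text
{'q': 1.42, 'phi': 11.1, 'shift': [-0.0009, 0.0018, -0.0013], 'turn': [-0.0009, 0.0, 0.0027], 'at': [60.8, 1.4, 82.1], 'to': [59.9, 0.0, 82.9], 'F': [-1.5, -0.6, 3.1], 'grip': [0.175, 43.8]}
{'q': 1.522, 'phi': -1.2, 'shift': [0.0003, 0.0018, 0.0179], 'turn': [-0.0006, -0.2736, 0.0027], 'at': [60.8, 1.4, 82.1], 'to': [63.6, 0.0, 69.0], 'F': [-1.5, -0.6, 3.1], 'grip': [0.175, 43.8]}
```

>>> {"op": "move_arm", "data": {
  "motion": [
    [[0, 0, 0.0045], [0, -0.068, 0], -1],
    [[0, 0, 0.0045], [0, -0.068, 0], -1],
    [[0, 0, 0.0045], [0, -0.068, 0], -1],
    [[0, 0, 0.0045], [0, -0.068, 0], -1],
    [[0, 0, 0], [0, 0, 0], -1]
  ]
}}

```text
clock: 14.05
position: [0.5193, 0.0312, 0.068]
ee_rot: [0.657, 0.754, -0.006, 0.006]
ft_force: [1.6, -1.8, -1.5]
grip_width: 0.179
grasp_force: 43.2
```

```bash
python3 - <<'E'
from h import *; import pickle
print(plan(63.5,66)); print(plan(66,66)); print(plan(68,66))
d={n:vision.camera(n) for n in ["scene","wrist"]}; pickle.dump(d,open("cams9.pkl","wb"))
w=d["wrist"]; g=cv2.cvtColor(w["pixels"],cv2.COLOR_RGB2GRAY).astype(float)
print({k:proj(w,"wrist",W(h)).round(1).tolist() for k,h in dict(bar=(63.5,0,66),lip=(61,0,58),lip2=(63,0,58),wallf=(70,0,72),wallf2=(72,0,72),wallr=(75,0,72),wallr2=(77,0,72)).items()})
for c0 in (309,317,325): print(c0,[(v,int(g[v,c0-3:c0+4].mean())) for v in range(160,235)])
E
```

```text
{'q': 1.522, 'phi': -1.2, 'shift': [0.0024, 0.0021, -0.0014], 'turn': [-0.0021, -0.0035, 0.0014], 'at': [61.7, 1.6, 68.0], 'to': [63.6, 0.0, 69.0], 'F': [-2.0, -1.4, -1.5], 'grip': [0.179, 43.2]}
{'q': 1.664, 'phi': -1.6, 'shift': [0.0058, 0.0021, -0.0014], 'turn': [-0.002, -0.0123, 0.0015], 'at': [61.7, 1.6, 68.0], 'to': [66.1, 0.0, 69.0], 'F': [-2.0, -1.4, -1.5], 'grip': [0.179, 43.2]}
{'q': 1.775, 'phi': -1.7, 'shift': [0.0084, 0.0021, -0.0015], 'turn': [-0.002, -0.0146, 0.0015], 'at': [61.7, 1.6, 68.0], 'to': [68.1, 0.0, 69.0], 'F': [-2.0, -1.4, -1.5], 'grip': [0.179, 43.2]}
{'bar': [319.5, 266.9], 'lip': [319.5, 265.6], 'lip2': [319.5, 262.1], 'wallf': [319.5, 259.1], 'wallf2': [319.5, 255.2], 'wallr': [319.5, 249.4], 'wallr2': [319.5, 245.4]}
309 [(160, 181), (161, 182), (162, 182), (163, 182), (164, 182), (165, 181), (166, 182), (167, 182), (168, 182), (169, 182), (170, 182), (171, 182), (172, 182), (173, 182), (174, 182), (175, 182), (176, 181), (177, 181), (178, 181), (179, 181), (180, 181), (181, 181), (182, 181), (183, 181), (184, 181), (185, 181), (186, 181), (187, 181), 
[... 1617 characters left out ...]
(175, 179), (176, 180), (177, 180), (178, 179), (179, 179), (180, 179), (181, 180), (182, 179), (183, 180), (184, 179), (185, 179), (186, 179), (187, 179), (188, 179), (189, 179), (190, 179), (191, 179), (192, 179), (193, 179), (194, 179), (195, 179), (196, 179), (197, 160), (198, 109), (199, 75), (200, 73), (201, 73), (202, 73), (203, 73), (204, 73), (205, 73), (206, 73), (207, 73), (208, 73), (209, 135), (210, 185), (211, 207), (212, 207), (213, 207), (214, 207), (215, 207), (216, 207), (217, 207), (218, 207), (219, 207), (220, 207), (221, 207), (222, 207), (223, 207), (224, 205), (225, 148), (226, 98), (227, 84), (228, 84), (229, 84), (230, 83), (231, 83), (232, 83), (233, 83), (234, 83)]
```

```bash
python3 - <<'E'
from h import *; import pickle
w=pickle.load(open("cams9.pkl","rb"))["wrist"]; g=cv2.cvtColor(w["pixels"],cv2.COLOR_RGB2GRAY).astype(int)
for c0 in (300,306,334,340): print(c0,[(v,int(g[v,c0-1:c0+2].mean())) for v in range(226,285,1)])
print(g[265,270:370:3], g[258,270:370:3])
E
```

```text
300 [(226, 124), (227, 102), (228, 95), (229, 90), (230, 86), (231, 86), (232, 86), (233, 86), (234, 86), (235, 85), (236, 85), (237, 85), (238, 85), (239, 84), (240, 85), (241, 84), (242, 83), (243, 83), (244, 83), (245, 83), (246, 113), (247, 143), (248, 154), (249, 155), (250, 155), (251, 154), (252, 154), (253, 154), (254, 154), (255, 154), (256, 150), (257, 145), (258, 126), (259, 99), (260, 91), (261, 78), (262, 80), (263, 105), (264, 99), (265, 96), (266, 82), (267, 76), (268, 82), (269, 86), (270, 90), (271, 94), (272, 99), (273, 99), (274, 94), (275, 91), (276, 89), (277, 87), (278, 90), (279, 95), (280, 89), (281, 70), (282, 78), (283, 80), (284, 73)]
306 [(226, 102), (227, 86), (228, 86), (229, 85), (230, 85), (231, 85), (232, 84), (233, 85), (234, 85), (235, 84), (236, 84), (237, 84), (238, 83), (239, 83), (240, 83), (241, 83), (242, 82), (243, 82), (244, 81), (245, 79), (246, 111), (247, 142), (248, 154), (249, 154), (250, 153), (251, 154), (252, 153), (253, 153), (254, 153), (255, 152), (256, 124), (257, 100), (258, 97), (259, 95), (260, 87), (261, 72), (262, 73), (263,
[... 1175 characters left out ...]
 141), (249, 127), (250, 106), (251, 106), (252, 105), (253, 105), (254, 105), (255, 105), (256, 116), (257, 121), (258, 121), (259, 121), (260, 121), (261, 120), (262, 117), (263, 119), (264, 118), (265, 109), (266, 85), (267, 75), (268, 81), (269, 85), (270, 88), (271, 93), (272, 97), (273, 96), (274, 92), (275, 89), (276, 87), (277, 93), (278, 109), (279, 119), (280, 103), (281, 46), (282, 45), (283, 43), (284, 42)]
[126 124 125 125 125 124 124 127 127 119  97  96  96  96  95  95  94  93
  94  91  91  91  91 105 113 112 113 114 121 122 122 119 118 124] [207 206 191 130 172 125 126 128 128 126 131 131  97  98  97  97  96  97
  97  96  96  96  96 121 122 122 122 124 122 122 123 120 119 124]
```

>>> {"op": "move_arm", "data": {
  "motion": [
    [[0.003, 0, 0], [0, -0.003, 0], -1],
    [[0.003, 0, 0], [0, -0.003, 0], -1],
    [[0.001, 0, 0], [0, -0.003, 0], -1],
    [[0, 0, 0], [0, 0, 0], -1]
  ]
}}

```text
clock: 14.55
position: [0.5189, 0.0349, 0.0686]
ee_rot: [0.658, 0.753, -0.009, 0.009]
ft_force: [1.7, -3.3, -4.3]
grip_width: 0.181
grasp_force: 42.8
```

>>> {"op": "move_arm", "data": {
  "motion": [
    [[0.001, 0, 0], [0, -0.002, 0], -1],
    [[0.001, 0, 0], [0, 0, 0], -1]
  ]
}}

```text
clock: 14.75
position: [0.5186, 0.0367, 0.0685]
ee_rot: [0.658, 0.753, -0.009, 0.01]
ft_force: [2.5, -3.7, -4.0]
grip_width: 0.178
grasp_force: 42.9
```

```bash
python3 - <<'E'
from h import *; import pickle
print(plan(67.5,66))
w=vision.camera("wrist"); g=cv2.cvtColor(w["pixels"],cv2.COLOR_RGB2GRAY).astype(int)
for c0 in (306,334): print(c0,[(v,int(g[v,c0-1:c0+2].mean())) for v in range(244,285,1)])
E
```

```text
{'q': 1.747, 'phi': -1.7, 'shift': [0.0004, 0.002, -0.0006], 'turn': [-0.0012, -0.0029, -0.0021], 'at': [67.3, 1.5, 68.5], 'to': [67.6, 0.0, 69.0], 'F': [-4.0, -2.0, -4.0], 'grip': [0.178, 42.9]}
306 [(244, 84), (245, 83), (246, 84), (247, 83), (248, 83), (249, 82), (250, 82), (251, 82), (252, 82), (253, 81), (254, 80), (255, 80), (256, 78), (257, 77), (258, 114), (259, 148), (260, 154), (261, 153), (262, 153), (263, 153), (264, 109), (265, 97), (266, 97), (267, 92), (268, 86), (269, 84), (270, 88), (271, 92), (272, 99), (273, 101), (274, 97), (275, 93), (276, 90), (277, 88), (278, 90), (279, 94), (280, 95), (281, 94), (282, 94), (283, 94), (284, 93)]
334 [(244, 78), (245, 76), (246, 75), (247, 74), (248, 75), (249, 74), (250, 74), (251, 73), (252, 74), (253, 73), (254, 73), (255, 73), (256, 72), (257, 72), (258, 85), (259, 98), (260, 98), (261, 98), (262, 97), (263, 97), (264, 97), (265, 96), (266, 96), (267, 91), (268, 84), (269, 84), (270, 87), (271, 91), (272, 97), (273, 98), (274, 94), (275, 90), (276, 89), (277, 86), (278, 88), (279, 93), (280, 94), (281, 94), (282, 94), (283, 93), (284, 94)]
```

>>> {"op": "move_arm", "data": {
  "motion": [
    [[0.001, 0, 0], [0, 0, 0], -1],
    [[0.001, 0, 0], [0, 0, 0], -1]
  ]
}}

```text
clock: 15.0
position: [0.5184, 0.0384, 0.0685]
ee_rot: [0.658, 0.753, -0.009, 0.01]
ft_force: [1.4, -4.7, -3.4]
grip_width: 0.178
grasp_force: 42.9
```

>>> {"op": "move_arm", "data": {
  "motion": [
    [[0.001, 0, 0], [0, 0, 0], -1]
  ]
}}

```text
clock: 15.1
position: [0.5183, 0.0388, 0.0684]
ee_rot: [0.658, 0.753, -0.009, 0.01]
ft_force: [2.7, -6.5, -4.0]
grip_width: 0.177
grasp_force: 42.8
```

```bash
python3 - <<'E'
from h import *; import pickle
print(plan(67.5,66))
E
```

```text
{'q': 1.747, 'phi': -1.7, 'shift': [-0.0024, 0.0019, -0.0007], 'turn': [-0.0011, -0.0024, -0.0019], 'at': [69.4, 1.5, 68.4], 'to': [67.6, 0.0, 69.0], 'F': [-6.8, -1.8, -4.0], 'grip': [0.177, 42.8]}
```

>>> {"op": "move_arm", "data": {
  "motion": [
    [[0.0006, 0, 0], [0, 0, 0], -1]
  ]
}}

```text
clock: 15.2
position: [0.5184, 0.0388, 0.0685]
ee_rot: [0.658, 0.753, -0.009, 0.01]
ft_force: [2.0, -7.6, -4.7]
grip_width: 0.176
grasp_force: 42.8
```

```bash
python3 - <<'E'
from h import *; import pickle
p=plan(67.5,66); print(p["at"],p["F"])
E
```

```text
[69.4, 1.4, 68.5] [-7.8, -0.9, -4.7]
```

>>> {"op": "move_arm", "data": {
  "motion": [
    [[-0.002, 0, 0], [0, 0, 0], -1],
    [[-0.0013, 0, 0], [0, 0, 0], -1],
    [[0, 0, 0], [0, 0, 0], -1]
  ]
}}

```text
clock: 15.5
position: [0.5186, 0.0379, 0.0687]
ee_rot: [0.658, 0.753, -0.009, 0.01]
ft_force: [0.1, -1.0, -1.5]
grip_width: 0.18
grasp_force: 43.2
```

```bash
python3 - <<'E'
from h import *; import pickle
for z in (61,56,52,49): print(plan(67.7,z))
E
```

```text
{'q': 1.777, 'phi': -5.9, 'shift': [-0.0005, 0.0018, 0.0063], 'turn': [-0.0009, -0.0981, -0.0011], 'at': [68.5, 1.3, 68.7], 'to': [68.0, 0.0, 64.0], 'F': [-1.0, 0.1, -1.5], 'grip': [0.18, 43.2]}
{'q': 1.816, 'phi': -10.1, 'shift': [-0.0001, 0.0018, 0.013], 'turn': [-0.0009, -0.1923, -0.001], 'at': [68.5, 1.3, 68.7], 'to': [68.2, 0.0, 59.0], 'F': [-1.0, 0.1, -1.5], 'grip': [0.18, 43.2]}
{'q': 1.862, 'phi': -13.5, 'shift': [0.0003, 0.0018, 0.0183], 'turn': [-0.0009, -0.2678, -0.001], 'at': [68.5, 1.3, 68.7], 'to': [68.4, 0.0, 54.9], 'F': [-1.0, 0.1, -1.5], 'grip': [0.18, 43.2]}
{'q': 1.905, 'phi': -16.1, 'shift': [0.0006, 0.0018, 0.0224], 'turn': [-0.001, -0.3242, -0.001], 'at': [68.5, 1.3, 68.7], 'to': [68.5, 0.0, 51.9], 'F': [-1.0, 0.1, -1.5], 'grip': [0.18, 43.2]}
```

>>> {"op": "move_arm", "data": {
  "motion": [
    [[-0.0005, 0, 0.003], [0, -0.05, 0], -1],
    [[0, 0, 0.003], [0, -0.048, 0], -1],
    [[0, 0, 0], [0, 0, 0], -1]
  ]
}}

```text
clock: 15.8
position: [0.5183, 0.0381, 0.0636]
ee_rot: [0.656, 0.753, -0.035, 0.039]
ft_force: [2.2, -0.7, -4.5]
grip_width: 0.178
grasp_force: 42.9
```

```bash
python3 - <<'E'
from h import *; import pickle
for z in (61,57,53): print(plan(67.7,z))
E
```

```text
{'q': 1.777, 'phi': -5.9, 'shift': [-0.001, 0.0021, -0.0005], 'turn': [-0.0015, 0.0012, 0.0019], 'at': [68.7, 1.6, 63.6], 'to': [68.0, 0.0, 64.0], 'F': [-1.0, -2.1, -4.5], 'grip': [0.178, 42.9]}
{'q': 1.807, 'phi': -9.3, 'shift': [-0.0002, 0.0021, 0.0048], 'turn': [-0.0014, -0.0742, 0.0019], 'at': [68.7, 1.6, 63.6], 'to': [68.2, 0.0, 60.0], 'F': [-1.0, -2.1, -4.5], 'grip': [0.178, 42.9]}
{'q': 1.849, 'phi': -12.7, 'shift': [0.0006, 0.0021, 0.0102], 'turn': [-0.0014, -0.1496, 0.002], 'at': [68.7, 1.6, 63.6], 'to': [68.4, 0.0, 55.9], 'F': [-1.0, -2.1, -4.5], 'grip': [0.178, 42.9]}
```

>>> {"op": "move_arm", "data": {
  "motion": [
    [[-0.0005, 0, 0.0025], [0, -0.037, 0], -1],
    [[-0.0003, 0, 0.0025], [0, -0.037, 0], -1],
    [[0, 0, 0], [0, 0, 0], -1]
  ]
}}

```text
clock: 16.1
position: [0.5185, 0.0367, 0.06]
ee_rot: [0.655, 0.751, -0.053, 0.06]
ft_force: [0.9, 1.9, -4.5]
grip_width: 0.176
grasp_force: 43.0
```

```bash
python3 - <<'E'
from h import *; import pickle
for z in (57,53,50): print(plan(67.7,z))
E
```

```text
{'q': 1.807, 'phi': -9.3, 'shift': [0.0011, 0.0021, -0.0001], 'turn': [-0.0017, -0.0018, 0.0008], 'at': [67.3, 1.6, 60.0], 'to': [68.2, 0.0, 60.0], 'F': [1.8, -1.2, -4.5], 'grip': [0.176, 43.0]}
{'q': 1.849, 'phi': -12.7, 'shift': [0.0022, 0.0021, 0.0052], 'turn': [-0.0017, -0.0773, 0.0008], 'at': [67.3, 1.6, 60.0], 'to': [68.4, 0.0, 55.9], 'F': [1.8, -1.2, -4.5], 'grip': [0.176, 43.0]}
{'q': 1.89, 'phi': -15.2, 'shift': [0.003, 0.0021, 0.0091], 'turn': [-0.0016, -0.1338, 0.0009], 'at': [67.3, 1.6, 60.0], 'to': [68.5, 0.0, 52.9], 'F': [1.8, -1.2, -4.5], 'grip': [0.176, 43.0]}
```

>>> {"op": "move_arm", "data": {
  "motion": [
    [[0.0012, 0, 0.0026], [0, -0.039, 0], -1],
    [[0.001, 0, 0.0026], [0, -0.039, 0], -1],
    [[0, 0, 0], [0, 0, 0], -1]
  ]
}}

```text
clock: 16.4
position: [0.5185, 0.0367, 0.0559]
ee_rot: [0.653, 0.749, -0.074, 0.083]
ft_force: [0.3, -2.4, -3.8]
grip_width: 0.179
grasp_force: 42.8
```

```bash
python3 - <<'E'
from h import *; import pickle
for z in (53,50,49): print(plan(67.7,z))
E
```

```text
{'q': 1.849, 'phi': -12.7, 'shift': [0.0013, 0.0021, -0.0003], 'turn': [-0.0021, 0.0015, -0.0], 'at': [67.4, 1.6, 55.9], 'to': [68.4, 0.0, 55.9], 'F': [-2.4, 0.1, -3.8], 'grip': [0.179, 42.8]}
{'q': 1.89, 'phi': -15.2, 'shift': [0.0023, 0.0021, 0.0036], 'turn': [-0.0021, -0.055, 0.0], 'at': [67.4, 1.6, 55.9], 'to': [68.5, 0.0, 52.9], 'F': [-2.4, 0.1, -3.8], 'grip': [0.179, 42.8]}
{'q': 1.905, 'phi': -16.1, 'shift': [0.0027, 0.0022, 0.0049], 'turn': [-0.0021, -0.0738, 0.0001], 'at': [67.4, 1.6, 55.9], 'to': [68.5, 0.0, 51.9], 'F': [-2.4, 0.1, -3.8], 'grip': [0.179, 42.8]}
```

>>> {"op": "move_arm", "data": {
  "motion": [
    [[0.0008, 0, 0.0025], [0, -0.037, 0], -1],
    [[0.0008, 0, 0.0023], [0, -0.037, 0], -1],
    [[0, 0, 0], [0, 0, 0], -1]
  ]
}}

```text
clock: 16.7
position: [0.5185, 0.0367, 0.0522]
ee_rot: [0.651, 0.746, -0.093, 0.105]
ft_force: [2.0, -2.5, -4.7]
grip_width: 0.18
grasp_force: 42.6
```

```bash
python3 - <<'E'
from h import *; import pickle
for z in (49,48,47): print(plan(67.7,z))
E
```

```text
{'q': 1.905, 'phi': -16.1, 'shift': [0.0016, 0.0021, -0.0], 'turn': [-0.0023, -0.0001, -0.0005], 'at': [67.4, 1.6, 52.2], 'to': [68.5, 0.0, 51.9], 'F': [-2.7, -1.6, -4.7], 'grip': [0.18, 42.6]}
{'q': 1.921, 'phi': -16.9, 'shift': [0.0021, 0.0021, 0.0012], 'turn': [-0.0023, -0.0189, -0.0005], 'at': [67.4, 1.6, 52.2], 'to': [68.6, 0.0, 50.9], 'F': [-2.7, -1.6, -4.7], 'grip': [0.18, 42.6]}
{'q': 1.938, 'phi': -17.8, 'shift': [0.0025, 0.0021, 0.0025], 'turn': [-0.0023, -0.0376, -0.0005], 'at': [67.4, 1.6, 52.2], 'to': [68.6, 0.0, 49.9], 'F': [-2.7, -1.6, -4.7], 'grip': [0.18, 42.6]}
```

>>> {"op": "move_arm", "data": {
  "motion": [
    [[0.0004, 0, 0.0012], [0, -0.018, 0], -1],
    [[0, 0, 0], [0, 0, 0], -1]
  ]
}}

```text
clock: 16.9
position: [0.5185, 0.0365, 0.0514]
ee_rot: [0.651, 0.745, -0.097, 0.11]
ft_force: [1.9, -2.1, -6.7]
grip_width: 0.177
grasp_force: 42.5
```

>>> {"op": "move_arm", "data": {
  "motion": [
    [[0.0003, 0, 0.001], [0, -0.015, 0], -1],
    [[0, 0, 0], [0, 0, 0], -1]
  ]
}}

```text
clock: 17.1
position: [0.5185, 0.0366, 0.0506]
ee_rot: [0.65, 0.744, -0.101, 0.115]
ft_force: [1.1, -2.8, -5.9]
grip_width: 0.176
grasp_force: 42.4
```

>>> {"op": "move_arm", "data": {
  "motion": [
    [[0.0003, 0, 0.001], [0, -0.015, 0], -1],
    [[0, 0, 0], [0, 0, 0], -1]
  ]
}}

```text
clock: 17.3
position: [0.5185, 0.0368, 0.0497]
ee_rot: [0.649, 0.744, -0.105, 0.12]
ft_force: [1.6, -4.1, -7.6]
grip_width: 0.175
grasp_force: 42.3
```

```bash
python3 - <<'E'
from h import *; import pickle
for x in (66.6,65,62.4): print(plan(x,47.5))
E
```

```text
{'q': 1.87, 'phi': -17.5, 'shift': [-0.0001, 0.0021, -0.0008], 'turn': [-0.0019, 0.0192, -0.0008], 'at': [67.4, 1.6, 49.7], 'to': [67.5, 0.0, 50.4], 'F': [-4.3, -1.1, -7.6], 'grip': [0.175, 42.3]}
{'q': 1.782, 'phi': -17.5, 'shift': [-0.0022, 0.0021, -0.0002], 'turn': [-0.0019, 0.0178, -0.0008], 'at': [67.4, 1.6, 49.7], 'to': [65.9, 0.0, 50.4], 'F': [-4.3, -1.1, -7.6], 'grip': [0.175, 42.3]}
{'q': 1.634, 'phi': -17.4, 'shift': [-0.0055, 0.0021, 0.0009], 'turn': [-0.0019, 0.0215, -0.0008], 'at': [67.4, 1.6, 49.7], 'to': [63.3, 0.0, 50.4], 'F': [-4.3, -1.1, -7.6], 'grip': [0.175, 42.3]}
```

>>> {"op": "move_arm", "data": {
  "motion": [
    [[-0.0012, 0, 0.0003], [0, 0.01, 0], -1],
    [[-0.0012, 0, 0.0004], [0, 0.008, 0], -1],
    [[0, 0, 0], [0, 0, 0], -1]
  ]
}}

```text
clock: 17.6
position: [0.5191, 0.036, 0.0505]
ee_rot: [0.65, 0.745, -0.099, 0.114]
ft_force: [-2.6, 5.1, 0.2]
grip_width: 0.176
grasp_force: 43.6
```

>>> {"op": "move_arm", "data": {
  "motion": [
    [[-0.0012, 0, 0.0004], [0, 0, 0], -1],
    [[0, 0, 0], [0, 0, 0], -1]
  ]
}}

```text
clock: 17.8
position: [0.5191, 0.035, 0.0504]
ee_rot: [0.65, 0.745, -0.1, 0.114]
ft_force: [-3.3, 3.3, 0.1]
grip_width: 0.184
grasp_force: 43.7
```

```bash
python3 - <<'E'
from h import *; import pickle
print(plan(62.4,47.5))
E
```

```text
{'q': 1.634, 'phi': -17.4, 'shift': [-0.0028, 0.0016, 0.0009], 'turn': [-0.0004, 0.0012, -0.0008], 'at': [65.5, 1.2, 50.4], 'to': [63.3, 0.0, 50.4], 'F': [3.7, 2.8, 0.1], 'grip': [0.184, 43.7]}
```

>>> {"op": "move_arm", "data": {
  "motion": [
    [[-0.0012, 0, 0.0004], [0, 0, 0], -1],
    [[0, 0, 0], [0, 0, 0], -1]
  ]
}}

```text
clock: 18.0
position: [0.5193, 0.0337, 0.0503]
ee_rot: [0.65, 0.745, -0.1, 0.114]
ft_force: [-2.9, 3.4, 1.2]
grip_width: 0.175
grasp_force: 43.7
```

>>> {"op": "move_arm", "data": {
  "motion": [
    [[-0.0012, 0, 0.0004], [0, 0, 0], -1],
    [[0, 0, 0], [0, 0, 0], -1]
  ]
}}

```text
clock: 18.2
position: [0.5195, 0.0325, 0.0502]
ee_rot: [0.65, 0.745, -0.1, 0.114]
ft_force: [-1.9, 3.3, 0.5]
grip_width: 0.178
grasp_force: 43.7
```

```bash
python3 - <<'E'
from h import *; import pickle
print(plan(62.4,47.5))
E
```

```text
{'q': 1.634, 'phi': -17.4, 'shift': [0.0002, 0.0016, -0.0003], 'turn': [-0.0006, 0.002, -0.0012], 'at': [63.1, 1.2, 50.2], 'to': [63.3, 0.0, 50.4], 'F': [3.5, 1.5, 0.5], 'grip': [0.178, 43.7]}
```

>>> {"op": "move_arm", "data": {
  "motion": [
    [[-0.0012, 0, 0.0004], [0, 0, 0], -1],
    [[0, 0, 0], [0, 0, 0], -1]
  ]
}}

```text
clock: 18.4
position: [0.5196, 0.0316, 0.0501]
ee_rot: [0.65, 0.745, -0.1, 0.114]
ft_force: [-2.5, 3.6, 0.2]
grip_width: 0.175
grasp_force: 43.7
```

>>> {"op": "move_arm", "data": {
  "motion": [
    [[-0.0008, 0, 0.0003], [0, 0, 0], -1],
    [[0, 0, 0], [0, 0, 0], -1]
  ]
}}

```text
clock: 18.6
position: [0.5196, 0.0315, 0.0501]
ee_rot: [0.65, 0.745, -0.1, 0.114]
ft_force: [-3.1, 6.2, 2.1]
grip_width: 0.178
grasp_force: 44.0
```

```bash
python3 - <<'E'
from h import *; import pickle
print(plan(62.4,47.5))
E
```

```text
{'q': 1.634, 'phi': -17.4, 'shift': [0.0015, 0.0015, -0.0008], 'turn': [-0.0004, 0.0013, -0.0007], 'at': [62.1, 1.1, 50.1], 'to': [63.3, 0.0, 50.4], 'F': [6.6, 2.3, 2.1], 'grip': [0.178, 44.0]}
```

>>> {"op": "move_arm", "data": {
  "motion": [
    [[0.0005, 0, 0], [0, 0, 0], 0],
    [[0, 0, 0], [0, 0, 0], 0],
    [[0, 0, 0], [0, 0, 0], 0],
    [[0, 0, 0], [0, 0, 0], 0]
  ]
}}

```text
clock: 19.0
position: [0.5196, 0.0305, 0.0499]
ee_rot: [0.65, 0.744, -0.1, 0.114]
ft_force: [-0.8, 0.5, -0.5]
grip_width: 0.498
grasp_force: 0.0
```

>>> {"op": "move_arm", "data": {
  "motion": [
    [[0, 0, -0.015], [0, 0, 0], 0],
    [[0, 0, -0.035], [0, 0, 0], 0],
    [[0, 0, -0.05], [0, 0, 0], 0],
    [[0, 0, -0.05], [0, 0.13, 0], -1],
    [[0, 0, 0], [0, 0.13, 0], -1],
    [[0, 0, 0], [0, 0.13, 0], -1],
    [[0, 0, 0], [0, 0, 0], -1],
    [[0, 0, 0], [0, 0, 0], -1]
  ]
}}

```text
clock: 19.8
position: [0.5151, 0.0639, 0.1577]
ee_rot: [0.658, 0.753, 0.0, -0.0]
ft_force: [0.6, -0.2, -0.6]
grip_width: 0.002
grasp_force: 0.0
```

```bash
python3 - <<'E'
from h import *; import pickle
print(plan(0,0,phi=0)["turn"],delta([26,0,147])); 
d={n:vision.camera(n) for n in ["scene","side","wrist"]}; pickle.dump(d,open("cams10.pkl","wb"))
s=d["scene"]; g=cv2.cvtColor(s["pixels"],cv2.COLOR_RGB2GRAY)
for h in [(76,0,95),(38,0,141),(-1,0,118)]: print(h,proj(s,"scene",W(h)).round(0))
m=(g[195:240,325:375]<55).astype(np.uint8); k,l,st,ce=cv2.connectedComponentsWithStats(m)
for i in range(1,k):
    if st[i,4]>40:
        c=ce[i]+[325,195]; print(st[i],c.round(1),H(ony(s,"scene",c,0)).round(1))
im=s["pixels"]; hsv=cv2.cvtColor(im,cv2.COLOR_RGB2HSV); m=((hsv[...,0]<8)|(hsv[...,0]>172))&(hsv[...,1]>150)&(hsv[...,2]>50)
ys,xs=np.nonzero(m[190:235,280:320]); print(xs.min()+280,xs.max()+280,ys.min()+190,ys.max()+190)
top=ys.min(); c=(xs[ys<top+2].mean()+280.5,top+190); print("lever top",c,H(ony(s,"scene",c,0)).round(1))
E
```

```text
[-0.0004, -0.0005, -0.0032] (array([-0.0917,  0.002 ,  0.0143]), array([ 94.8,   1.3, 157.7]))
(76, 0, 95) [350. 218.]
(38, 0, 141) [326. 192.]
(-1, 0, 118) [300. 202.]
[  0  15  50  30 809] [348.  222.9] [73.1 -0.  84.4]
301 305 199 206
lever top (np.float64(304.5), np.int64(199)) [  5.7  -0.  124.6]
```

>>> {"op": "move_arm", "data": {
  "motion": [
    [[-0.046, 0.001, 0], [0, 0, -0.003], -1],
    [[-0.046, 0.001, 0], [0, 0, 0], -1],
    [[0, 0, 0], [0, 0, 0], -1],
    [[0, 0, 0.04], [0, 0, 0], -1],
    [[0, 0, 0.04], [0, 0, 0], -1],
    [[0, 0, 0.036], [0, 0, 0], -1],
    [[0, 0, 0], [0, 0, 0], -1]
  ]
}}

```text
clock: 20.65
position: [0.523, -0.0023, 0.0666]
ee_rot: [0.656, 0.755, -0.002, -0.003]
ft_force: [-0.9, -0.2, 0.0]
grip_width: -0.002
grasp_force: 0.0
```

```bash
python3 - <<'E'
from h import *; import pickle
p=plan(0,0,phi=0); print(p["at"],p["F"],p["turn"])
E
```

```text
[28.1, 2.4, 66.6] [-0.1, 1.0, 0.0] [-0.0094, -0.0024, 0.0041]
```

>>> {"op": "move_arm", "data": {
  "motion": [
    [[-0.006, 0.001, -0.0033], [0, 0, 0], -1],
    [[-0.006, 0.001, -0.0033], [0, 0, 0], -1],
    [[-0.006, 0, -0.0033], [0, 0, 0], -1],
    [[0, 0, 0], [0, 0, 0], -1]
  ]
}}

```text
clock: 21.05
position: [0.5302, -0.0175, 0.079]
ee_rot: [0.657, 0.754, 0.001, 0.0]
ft_force: [-0.4, -0.4, -0.4]
grip_width: -0.002
grasp_force: 0.0
```

>>> {"op": "move_arm", "data": {
  "motion": [
    [[-0.0065, 0, 0], [0, 0, 0], -1],
    [[-0.0065, 0, 0.001], [0, 0, 0], -1],
    [[-0.0065, 0, 0.001], [0, 0, 0], -1],
    [[0, 0, 0], [0, 0, 0], -1]
  ]
}}

```text
clock: 21.45
position: [0.5316, -0.0318, 0.0761]
ee_rot: [0.657, 0.754, 0.001, -0.001]
ft_force: [1.9, 2.4, 3.9]
grip_width: 0.002
grasp_force: 1.4
```

```bash
python3 - <<'E'
from h import *; import pickle
p=plan(0,0,phi=0); print(p["at"],p["F"],p["turn"])
E
```

```text
[-2.3, -2.1, 76.1] [2.1, -2.2, 3.9] [0.0003, -0.0019, 0.0005]
```

>>> {"op": "move_arm", "data": {
  "motion": [
    [[-0.005, 0, 0.003], [0, 0, 0], -1],
    [[-0.005, 0, 0.003], [0, 0, 0], -1],
    [[-0.005, 0, 0.0035], [0, 0, 0], -1],
    [[0, 0, 0], [0, 0, 0], -1]
  ]
}}

```text
clock: 21.85
position: [0.5331, -0.0426, 0.0689]
ee_rot: [0.657, 0.754, 0.001, -0.001]
ft_force: [0.5, 2.8, 4.9]
grip_width: 0.003
grasp_force: 2.4
```

```bash
python3 - <<'E'
from h import *; import pickle
p=plan(0,0,phi=0); print(p["at"],p["F"],p["turn"])
d={n:vision.camera(n) for n in ["scene","wrist"]}; pickle.dump(d,open("cams11.pkl","wb"))
w=d["wrist"]; im=w["pixels"].astype(int); r=im[:,:,0]-im[:,:,1]
print("push plate rows",[(v,int(r[v,300:336].mean())) for v in range(0,120) if r[v,300:336].mean()>25])
print({x:proj(w,"wrist",W((x,0,67))).round(1)[1] for x in (150,155,160,165)})
# bar/keeper/knob rows
g=cv2.cvtColor(w["pixels"],cv2.COLOR_RGB2GRAY).astype(int)
print({k:proj(w,"wrist",W(h)).round(1).tolist() for k,h in dict(bar=(62,0,49),lip=(63,0,58),knob=(72,0,98),wallr=(77,0,72),bar_out=(66,17,80)).items()})
for c in (305,318,331): print(c,[(v,int(g[v,c-1:c+2].mean())) for v in range(140,215,2)])
E
```

```text
[-13.2, -2.1, 68.9] [2.7, -0.9, 4.9] [0.0001, -0.0021, 0.001]
push plate rows []
{150: np.float64(-50.2), 155: np.float64(-58.4), 160: np.float64(-66.3), 165: np.float64(-74.1)}
{'bar': [312.9, 121.1], 'lip': [312.6, 118.6], 'knob': [311.0, 92.2], 'wallr': [312.2, 87.3], 'bar_out': [272.5, 110.6]}
305 [(140, 151), (142, 149), (144, 142), (146, 142), (148, 208), (150, 221), (152, 220), (154, 220), (156, 220), (158, 221), (160, 221), (162, 220), (164, 221), (166, 221), (168, 169), (170, 204), (172, 221), (174, 221), (176, 220), (178, 220), (180, 219), (182, 220), (184, 217), (186, 218), (188, 217), (190, 218), (192, 218), (194, 218), (196, 219), (198, 219), (200, 218), (202, 214), (204, 213), (206, 214), (208, 214), (210, 200), (212, 64), (214, 62)]
318 [(140, 120), (142, 155), (144, 139), (146, 139), (148, 139), (150, 220), (152, 220), (154, 220), (156, 220), (158, 220), (160, 220), (162, 220), (164, 220), (166, 220), (168, 166), (170, 206), (172, 220), (174, 220), (176, 220), (178, 219), (180, 219), (182, 220), (184, 217), (186, 218), (188, 216), (190, 217), (192, 217), (194, 218), (196, 218), (198, 219), (200, 218), (202, 214), (204, 212), (206, 214), (208, 213), (210, 200), (212, 64), (214, 64)]
331 [(140, 113), (142, 119), (144, 137), (146, 137), (148, 206), (150, 219), (152, 219), (154, 219), (156, 219), (158, 219), (160, 219), (162, 219), (164, 219), (166, 219), (168, 166), (170, 207), (172, 220), (174, 221), (176, 220), (178, 219), (180, 219), (182, 220), (184, 217), (186, 218), (188, 216), (190, 217), (192, 217), (194, 217), (196, 218), (198, 219), (200, 218), (202, 214), (204, 211), (206, 213), (208, 213), (210, 203), (212, 64), (214, 64)]
```

>>> {"op": "move_arm", "data": {
  "motion": [
    [[-0.0055, 0, 0.0036], [0, 0, 0], -1],
    [[-0.0055, 0, 0.0036], [0, 0, 0], -1],
    [[-0.0055, 0, 0.004], [0, 0, 0], -1],
    [[0, 0, 0], [0, 0, 0], -1]
  ]
}}

```text
clock: 22.35
position: [0.5349, -0.0552, 0.0605]
ee_rot: [0.657, 0.754, 0.001, -0.0]
ft_force: [1.3, 1.1, 5.1]
grip_width: -0.0
grasp_force: 2.6
```

>>> {"op": "move_arm", "data": {
  "motion": [
    [[-0.0043, 0, 0.0048], [0, 0, 0], -1],
    [[-0.0043, 0, 0.0048], [0, 0, 0], -1],
    [[-0.0043, 0, 0.0048], [0, 0, 0], -1],
    [[0, 0, 0], [0, 0, 0], -1]
  ]
}}

```text
clock: 22.75
position: [0.5363, -0.0651, 0.0496]
ee_rot: [0.657, 0.754, 0.0, -0.0]
ft_force: [1.6, 1.2, 4.8]
grip_width: -0.001
grasp_force: 1.8
```

```bash
python3 - <<'E'
from h import *; import pickle
p=plan(0,0,phi=0); print(p["at"],p["F"],p["turn"])
E
```

```text
[-35.9, -2.2, 49.6] [1.0, -1.7, 4.8] [0.0006, -0.001, 0.0006]
```

>>> {"op": "move_arm", "data": {
  "motion": [
    [[-0.0028, 0, 0.0059], [0, 0, 0], -1],
    [[-0.0028, 0, 0.0059], [0, 0, 0], -1],
    [[-0.0028, 0, 0.0059], [0, 0, 0], -1],
    [[0, 0, 0], [0, 0, 0], -1]
  ]
}}

```text
clock: 23.15
position: [0.5358, -0.0712, 0.0354]
ee_rot: [0.657, 0.754, -0.0, -0.001]
ft_force: [0.6, 1.0, -0.1]
grip_width: 0.001
grasp_force: 0.1
```

>>> {"op": "move_arm", "data": {
  "motion": [
    [[-0.0013, 0, 0.005], [0, 0, 0], -1],
    [[-0.0013, 0, 0.005], [0, 0, 0], -1],
    [[-0.0013, 0, 0.004], [0, 0, 0], -1],
    [[0, 0, 0], [0, 0, 0], -1]
  ]
}}

```text
clock: 23.55
position: [0.5362, -0.0733, 0.0249]
ee_rot: [0.657, 0.754, -0.0, -0.001]
ft_force: [-0.1, -0.4, 0.2]
grip_width: 0.004
grasp_force: 0.0
```

```bash
python3 - <<'E'
from h import *; import pickle
p=plan(0,0,phi=0); print(p["at"],p["F"],p["turn"])
E
```

```text
[-44.1, -1.1, 24.9] [-0.4, 0.2, 0.2] [-0.0027, -0.0024, 0.0012]
```

>>> {"op": "move_arm", "data": {
  "motion": [
    [[0, 0, 0.002], [0, 0, 0], -1],
    [[0, 0, 0.002], [0, 0, 0], -1],
    [[0, 0, 0], [0, 0, 0], -1]
  ]
}}

```text
clock: 23.85
position: [0.5368, -0.0732, 0.0226]
ee_rot: [0.657, 0.754, 0.0, -0.001]
ft_force: [-0.9, -0.2, 0.2]
grip_width: -0.003
grasp_force: 0.0
```

>>> {"op": "move_arm", "data": {
  "motion": [
    [[0, 0, 0.001], [0, 0, 0], -1],
    [[0, 0, 0.0005], [0, 0, 0], -1]
  ]
}}

```text
clock: 24.05
position: [0.537, -0.0733, 0.0218]
ee_rot: [0.657, 0.754, 0.0, -0.001]
ft_force: [-2.0, 0.5, 4.6]
grip_width: 0.001
grasp_force: 2.4
```

>>> {"op": "move_arm", "data": {
  "motion": [
    [[0, 0, 0.001], [0, 0, 0], -1],
    [[0, 0, 0], [0, 0, 0], -1],
    [[0, 0, -0.02], [0, 0, 0], -1],
    [[0, 0, -0.06], [0, 0, 0], -1],
    [[0, 0, -0.06], [0, 0, 0], -1],
    [[0, 0, -0.06], [0, 0, 0], -1],
    [[0, 0, -0.06], [0, 0, 0], -1],
    [[0, 0, -0.05], [0, 0, 0], -1],
    [[0.045, 0, 0], [0, 0, 0], -1],
    [[0.045, 0, 0], [0, 0, 0], -1],
    [[0.045, 0, 0], [0, 0, 0], -1],
    [[0, 0, 0], [0, 0, 0], -1]
  ]
}}

```text
clock: 25.25
position: [0.5226, 0.032, 0.2537]
ee_rot: [0.654, 0.756, 0.001, -0.001]
ft_force: [0.5, 0.3, 0.7]
grip_width: -0.001
grasp_force: 0.0
```

```bash
python3 - <<'E'
from h import *; import pickle
o=manip.get_obs(); print(H(o["position"]).round(1),o["ft_force"])
d={n:vision.camera(n) for n in ["scene","side","wrist"]}; pickle.dump(d,open("cams12.pkl","wb"))
w=d["wrist"]; im=w["pixels"].astype(int); r=im[:,:,0]-im[:,:,1]
print("push",[(v,int(r[v,300:336].mean())) for v in range(80,130) if r[v,300:336].mean()>25],{x:proj(w,"wrist",W((x,0,67))).round(1)[1] for x in (150,155,160)})
s=d["scene"]; hsv=cv2.cvtColor(s["pixels"],cv2.COLOR_RGB2HSV); m=((hsv[...,0]<8)|(hsv[...,0]>172))&(hsv[...,1]>130)&(hsv[...,2]>40)
k,l,st,ce=cv2.connectedComponentsWithStats(m[190:265,240:330].astype(np.uint8))
print("scene red",[(st[i].tolist(),(ce[i]+[240,190]).round(1).tolist()) for i in range(1,k) if st[i,4]>10])
print("lever home expected px",[proj(s,"scene",W(h)).round(0).tolist() for h in [(-68,0,52),(-20,0,54),(-68,12,54),(-68,-12,54)]])
g=cv2.cvtColor(w["pixels"],cv2.COLOR_RGB2GRAY).astype(int)
print({k:proj(w,"wrist",W(h)).round(1).tolist() for k,h in dict(bar=(62,0,49),barend=(62,15,49),lip=(63,0,58),knob=(60,0,99),knobtop=(60,0,110),wallr=(77,0,72)).items()})
print("row through bar ends", [(c,int(g[int(proj(w,"wrist",W((62,0,49)))[1]),c])) for c in range(285,352,2)])
for c in (294,342): print(c,[(v,int(g[v,c-1:c+2].mean())) for v in range(175,245,2)])
# other objects: compare scene images before/after
d0=pickle.load(open("cams0.pkl","rb"))
for n in ("scene","side"):
    df=cv2.absdiff(cv2.GaussianBlur(d0[n]["pixels"],(5,5),0),cv2.GaussianBlur(d[n]["pixels"],(5,5),0)).max(2)
    k,l,st,ce=cv2.connectedComponentsWithStats((df>40).astype(np.uint8)); print(n,[st[i].tolist() for i in range(1,k) if st[i,4]>25])
E
```

```text
[ 62.1  -1.8 253.7] [0.48321836 0.27946522 0.68663253]
push [(101, 54), (102, 82), (103, 90), (104, 91), (105, 89), (106, 88), (107, 76), (108, 56)] {150: np.float64(107.3), 155: np.float64(102.2), 160: np.float64(97.1)}
scene red [([79, 33, 4, 5, 15], [320.8, 224.9]), ([20, 37, 33, 12, 305], [275.7, 232.3]), ([74, 56, 3, 8, 19], [315.1, 249.2])]
lever home expected px [[261.0, 231.0], [290.0, 232.0], [262.0, 225.0], [259.0, 235.0]]
{'bar': [316.1, 194.2], 'barend': [301.5, 194.2], 'lip': [316.0, 194.8], 'knob': [315.7, 205.8], 'knobtop': [315.6, 208.3], 'wallr': [315.9, 182.9]}
row through bar ends [(285, 191), (287, 192), (289, 191), (291, 191), (293, 191), (295, 190), (297, 174), (299, 121), (301, 125), (303, 102), (305, 96), (307, 89), (309, 102), (311, 107), (313, 107), (315, 100), (317, 91), (319, 91), (321, 85), (323, 103), (325, 107), (327, 124), (329, 125), (331, 100), (333, 103), (335, 153), (337, 189), (339, 189), (341, 185), (343, 187), (345, 191), (347, 173), (349, 146), (351, 96)]
294 [(175, 191), (177, 191), (179, 191), (181, 191), (183, 191), (185, 191), (187, 191), (
[... 1155 characters left out ...]
11, 55], [356, 237, 7, 20, 94], [364, 236, 17, 17, 127], [387, 241, 3, 17, 38], [381, 245, 4, 11, 39], [282, 275, 27, 43, 671], [193, 330, 77, 35, 1679]]
side [[238, 0, 64, 119, 5595], [305, 0, 53, 35, 1663], [296, 34, 65, 124, 4941], [0, 200, 10, 107, 901], [284, 214, 14, 17, 144], [214, 220, 24, 23, 289], [217, 228, 52, 30, 808], [262, 228, 27, 35, 346], [302, 235, 12, 21, 159], [407, 248, 7, 6, 26], [323, 252, 20, 22, 213], [379, 252, 14, 13, 83], [263, 254, 42, 23, 384], [354, 273, 38, 46, 400], [286, 296, 10, 6, 48], [233, 300, 73, 70, 753], [5, 309, 47, 88, 561], [284, 330, 55, 62, 721], [109, 367, 121, 66, 1360], [226, 402, 55, 57, 698], [81, 411, 12, 17, 49], [174, 463, 46, 17, 464]]
```

```bash
python3 -c "
from workcell import order; print(order.hand_in())"
```

```text
the job is handed in; nothing more can be done
None
```

The job is handed in. The carriage is fully in against the manifold, the bail is hooked in the keeper, and the lever is past centre and lying home. I checked this by force and camera measurement, and the hand-in gave no verdict.

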